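# Ready the jewellery cleaner: screw in the drain plug, hang the baskets

## Robot

A 6-joint arm with a two-finger parallel gripper is mounted at the origin on the work surface. World frame = base frame: x ahead of the robot, y to its left, z up, the work surface at z = 0. Lengths are in mm, angles in degrees, forces in N, time in s.
With the tool pointing down it reaches from about 300 to 850 mm from the base axis. Payload 4.2 kg.
Tool frame: the origin (TCP) lies on the front face of the gripper's body, between the roots of the fingers; the fingertips stand 78 mm ahead of it and the grasp point (between the pads) lies 60 mm ahead of it; x points along the fingers, y is the direction in which the jaws open and shut, and the axes are right-handed (so a half turn about x gives the same grasp; the last joint's range is limited). The gripper opens to 91 mm and grips with 3 to 60 N. Pads are 32 mm wide; open, the fingers measure 118 mm over their backs; the gripper's body (76 mm by 178 mm) begins 60 mm behind the grasp point.
Start: joints at [-70.302, 18.312, 89.639, -0, 72.044, -1.146], TCP at [204.603, -537.376, 292.276] pointing down, gripper open.
Joint ranges: [-177.97, 177.97], [-48.28, 115.42], [12.27, 149.76], [-77.06, 257.06], [2.81, 150.46], [-146.56, 146.56]. Speed limits (degrees/s): [147.25, 147.25, 180, 180, 180, 180].

## Interface

Orientations are given as [roll, pitch, yaw] about the fixed x, y, z axes, in that order (R = Rz(yaw) Ry(pitch) Rx(roll)).
In Python, from workcell import status, viewer, env gives the robot as it stands. The module is installed in compiled form; this text tells all that it offers.
- The arm moves only by the tool move_arm, never from a script. Its argument "moves" is a list of rows, each a list of 3 entries, a list of its own where there are three numbers: the shift along the tool's x, y, z in cm, then the turn about the tool's x in rad, then the gripper's target within -1 to 1 (fully open at 1, half-way at 0, shut at -1). A call has 1 to 20 rows; each row is the pose to reach, as a shift and turn from the pose commanded when the call began, along the tool's axes at that moment; what a row does not reach only later rows make up. A row lasts 1/8 s, in which the tool goes at most 62.5 mm and 10.7 degrees, less where a joint would pass 70% of its speed; a pose out of reach is approached as far as the arm can. A call with a gripper value outside its range is refused whole. The fingers move at their own pace and stop on an object; "force" is the grip in N (left out, the last holds). Time passes only in rows, so rows that repeat a pose let the fingers close. It gives the time, the measured TCP pose, the force and the opening at its end, in the units of the state.
- status.state(): the state, without advancing time (a new reading comes with each control period).
- viewer.grab_frame(name): name is "scene" or "top" or "wrist"; returns the picture (384x512x3 uint8, red, green, blue); there is no depth.
- viewer.get_calibration(name): a dict with "camera_matrix" (3x3 intrinsics, pixels), "D" ([k1, k2, p1, p2, k3] as OpenCV has them; the pictures are not rectified), "eye" and "rotation" of the camera in the world. Camera axes: x right, y down, z forward; pixel columns grow to the right and rows downward; lengths in mm; the calibration is good to about 2 mm. A picture is of the moment at which its call begins: read the wrist's pose just before it. get_calibration takes no time and is no camera call; for the wrist camera it gives the pose at the moment of the call.
- env.job_done(): hands the job in, once; it reports no verdict.
The state is a dict: "time_s": time; "qpos": joint angles; "qvel": joint speeds; "effort": joint torques, N m; "ee_pos": TCP position; "ee_rot": TCP orientation; "force": force on the tool from outside, world axes, zero at the start; "torque": the same for the moment, N m; "gripper_width": finger opening in mm.
Only numpy, scipy, OpenCV 4.12 (cv2) and the standard library are available. Lean on these libraries where they do the work, as an engineer would, in place of code of your own. Each camera call takes 0.05 s, during which the arm holds its last target.

## Task

Get the parts cleaner ready: first take the drain plug from its wooden holder, find its thread at the bottom of the deep drain well and screw it clockwise fully home. Then hang every basket on the bench by its bent lip over the tank's rim, so that it hangs upright inside the tank, clear of the floor. Leave the bottle and the jar where they are.

Things in the scene. Friction and masses are not known exactly. Their poses are not given: they have to be found in the camera images.
- tank: fixed open steel trough of a bench-top parts cleaner, outside 140 (x) x 280 (y) x 100 high, walls and floor 5 thick, a blue control pod 65 high along its +x side. Origin: centre of its underside, on the table; x across, y along, z up. Baskets go over its long walls (x = 65 to 70 and -70 to -65); the -x wall is nearer the robot
- well_mouth (a point): centre of the mouth of the drain well, a dark round fixed tube 47 in outer diameter at the tank's -y end, its mouth 100 above the table like the tank's rim; axes as the tank's. The mouth flares to 53 over its top 10; below that a straight bore of 36. Its floor, the drain seat, is 88 below the mouth
- well_thread (a point): on the well's axis, 64 below the mouth, where the thread begins (axes as the tank's): a right-handed two-start brass thread on the bore's wall down to 83 below the mouth; lead 17 per turn, the two starts 8.5 apart, ribs 3 thick, clear radius inside them 12. Where its starts lie round the bore is unknown and differs each time: find it by feel
- plug_knob (a point): centre of the flat red knob (12 thick along x, 36 wide along y, 26 tall) of the loose drain plug, 160 g, standing upright in a fixed wooden holder ring 54 across, 60 high, foot on the table. z points up the stem (14 across). Guide collar, 33 across, 73 to 83 below this point; shank below it 19 across. Home in the well, this point is 40 above the mouth
- plug_lugs (a point): on the plug's axis, 118 below the knob's centre, 10 above the foot: two opposed round pins 4 thick along the plug's y, 33 over the tips, which run in the thread. Let in, they rest on it with the foot 72 to 81 below the mouth, as chance has it. Clockwise turning (from above) sinks the plug 2.7 per rad; a little anticlockwise may make it drop up to 8.5 into a start
- plug_foot (a point): centre of the plug's lower end, 128 below the knob's centre. Home: on the seat, 88 below the mouth; 150 to 330 degrees of clockwise turning from where it first rests. If not let sink as it turns, the lugs jam against a start. Released, it stays as turned; past home it wedges within about half a radian
- basket1_bar (a point): centre of the black grip bar (10 thick along x, 50 long along y, 10 tall) of the yellow hook-on basket, absent in some starts. It stands on its flat bottom, 112 below this point: steel foot plate x = -25 to 30, 56 wide (y), box 46 x 52 x 42 tall, about 180 g. Hung on the rim, the bar is 40 above the rim, the bottom 23 above the tank's floor
- basket1_lip (a point): middle of the slot under the lip of the yellow basket, at the lip's underside: 30.5 to -x of the bar's centre and 40 below it. The slot is 11 wide along x, between the back plate (5.5 to +x) and the turned-down edge (5.5 to -x, 4 thick), which reaches 16 below this point; lip 40 long along y, its top 4 above this point
- basket2_bar (a point): centre of the black grip bar (10 thick along x, 50 long along y, 10 tall) of the green hook-on basket, absent in some starts. It stands on its flat bottom, 112 below this point: steel foot plate x = -25 to 30, 56 wide (y), box 46 x 52 x 42 tall, about 180 g. Hung on the rim, the bar is 40 above the rim, the bottom 23 above the tank's floor
- basket2_lip (a point): middle of the slot under the lip of the green basket, at the lip's underside: 30.5 to -x of the bar's centre and 40 below it. The slot is 11 wide along x, between the back plate (5.5 to +x) and the turned-down edge (5.5 to -x, 4 thick), which reaches 16 below this point; lip 40 long along y, its top 4 above this point
- basket3_bar (a point): centre of the black grip bar (10 thick along x, 50 long along y, 10 tall) of the orange hook-on basket, absent in some starts. It stands on its flat bottom, 112 below this point: steel foot plate x = -25 to 30, 56 wide (y), box 46 x 52 x 42 tall, about 180 g. Hung on the rim, the bar is 40 above the rim, the bottom 23 above the tank's floor
- basket3_lip (a point): middle of the slot under the lip of the orange basket, at the lip's underside: 30.5 to -x of the bar's centre and 40 below it. The slot is 11 wide along x, between the back plate (5.5 to +x) and the turned-down edge (5.5 to -x, 4 thick), which reaches 16 below this point; lip 40 long along y, its top 4 above this point
- basket4_bar (a point): centre of the black grip bar (10 thick along x, 50 long along y, 10 tall) of the white hook-on basket, absent in some starts. It stands on its flat bottom, 112 below this point: steel foot plate x = -25 to 30, 56 wide (y), box 46 x 52 x 42 tall, about 180 g. Hung on the rim, the bar is 40 above the rim, the bottom 23 above the tank's floor
- basket4_lip (a point): middle of the slot under the lip of the white basket, at the lip's underside: 30.5 to -x of the bar's centre and 40 below it. The slot is 11 wide along x, between the back plate (5.5 to +x) and the turned-down edge (5.5 to -x, 4 thick), which reaches 16 below this point; lip 40 long along y, its top 4 above this point
- bottle: white bottle standing beside the tank's left end, 44 diameter, 85 tall, origin at its underside; bystander
- jar: amber jar with a steel cap, 52 diameter, 45 tall, origin at its underside; bystander
Mind the look-alikes: they are no part of the job. There is more than one size of the part that bears plug_knob; the job needs the largest.

How it is judged:
By the outcome, as a careful person would: the job done as asked, in the order asked, and still so for the second after the job is handed in, with the robot touching nothing.
Of basket1, basket2, basket3, basket4 only 2 to 4 are there at a start; the rules pass over those that are not, and their reading is None.
At some moment in a run one of basket1, basket2, basket3, basket4 may be knocked a few centimetres aside while the robot is not near it.
It also fails if it takes over 210 s, if anything falls off the work surface, if the arm or the gripper's body presses on something with over 40 N, if the wrist force passes 120 N, or if a joint passes its speed limit or range.

## Working session

There is one attempt and no reset: what is moved stays moved. The work goes in short steps, Python scripts to look and compute and a tool call to move; the robot and the scene stay as the last step left them, time stands still between calls to the robot, and variables do not carry over. Pictures are saved under pics/ and viewed, and the job is handed in when it is done.

Besides the shell and the picture viewer there is one more tool, called after "Request:" by a JSON object that holds its "method" and its "body". move_arm: Moves the arm, as the interface text tells. Its arguments: {"type":"object","properties":{"moves":{"type":"array","items":{"type":"array"}},"force":{"type":"number"}},"required":["moves"]}

```bash
mkdir -p pics
python3 - <<'E'
from workcell import status, viewer, env
import cv2
s=status.state()
for k,v in s.items(): print(k,v)
for n in ["scene","top","wrist"]:
    im=viewer.grab_frame(n); cv2.imwrite(f"pics/{n}0.png",cv2.resize(im[:,:,::-1],(800,600),interpolation=cv2.INTER_CUBIC))
    c=viewer.get_calibration(n); print(n,c)
E
```

```text
time_s 0.0
qpos [-7.03044869e+01  1.83516026e+01  8.97060050e+01 -1.50045420e-03
  7.20428717e+01 -1.14636887e+00]
qvel [ 0.07282791  0.0569482   0.02233854 -0.04411604  0.17953733  0.02552489]
effort [ 2.33266646e-04 -4.12467706e+01 -2.31970328e+01  7.26854475e-02
  4.55508241e-02 -1.28450920e-04]
ee_pos [ 204.44842191 -537.03980152  291.42325624]
ee_rot [-90.33296874  89.89951062 110.50937705]
force [-0.1378966  -0.52145798 -0.42652783]
torque [-0.01231769  0.03797938  0.02769774]
gripper_width 91.0283124509539
scene {'camera_matrix': array([[386.69363158,   0.        , 249.24227424],
       [  0.        , 386.69363158, 184.92664406],
       [  0.        ,   0.        ,   1.        ]]), 'D': array([0.02638883, 0.        , 0.        , 0.        , 0.        ]), 'eye': array([ 922.6489292 , -680.37952903,  664.61372311]), 'rotation': array([-125.12531481,    0.40455983,   28.42308846])}
top {'camera_matrix': array([[346.73333448,   0.        , 261.43025707],
       [  0.        , 346.73333448, 189.56953052],
       [  0.        ,   0.        ,   1.        ]]), 'D': array([-0.01687646,  0.        ,  0.        ,  0.        ,  0.        ]), 'eye': array([486.35895418,  -4.55192251, 993.52048409]), 'rotation': array([-1.75410085e+02,  1.09465361e-01, -8.86590699e+01])}
wrist {'camera_matrix': array([[266.50096925,   0.        , 255.27240586],
       [  0.        , 266.50096925, 195.50449922],
       [  0.        ,   0.        ,   1.        ]]), 'D': array([-0.05532865,  0.        ,  0.        ,  0.        ,  0.        ]), 'eye': array([ 275.61615738, -510.64267239,  384.46774697]), 'rotation': array([ 1.64553306e+02,  8.54361515e-02, -6.91281109e+01])}
```

View pics/scene0.png

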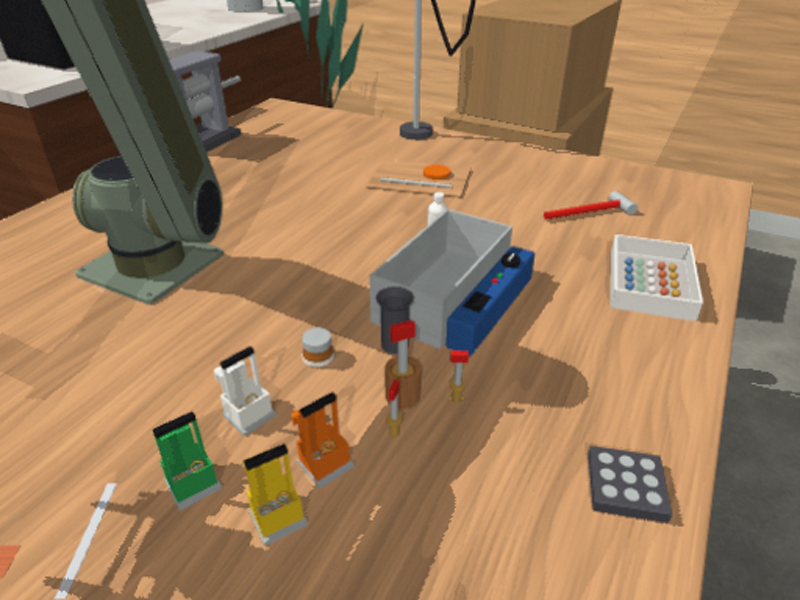

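View pics/top0.png

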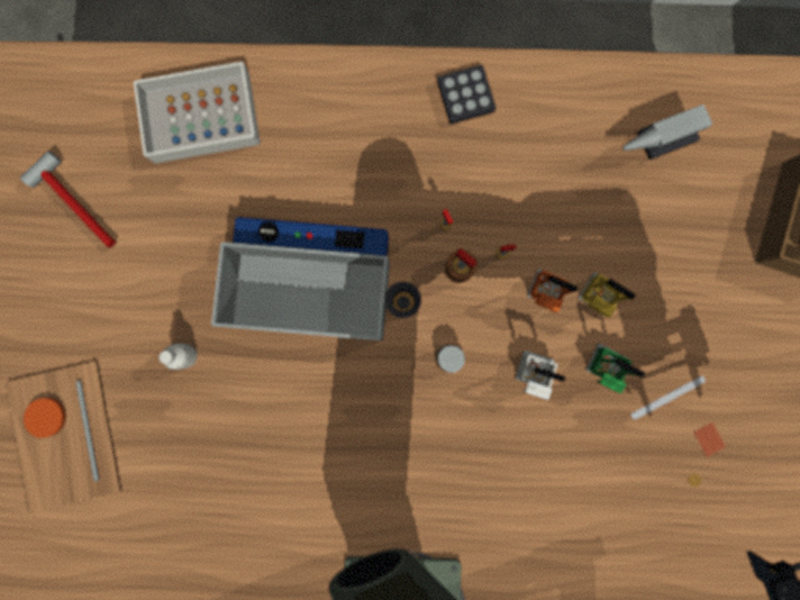

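View pics/wrist0.png

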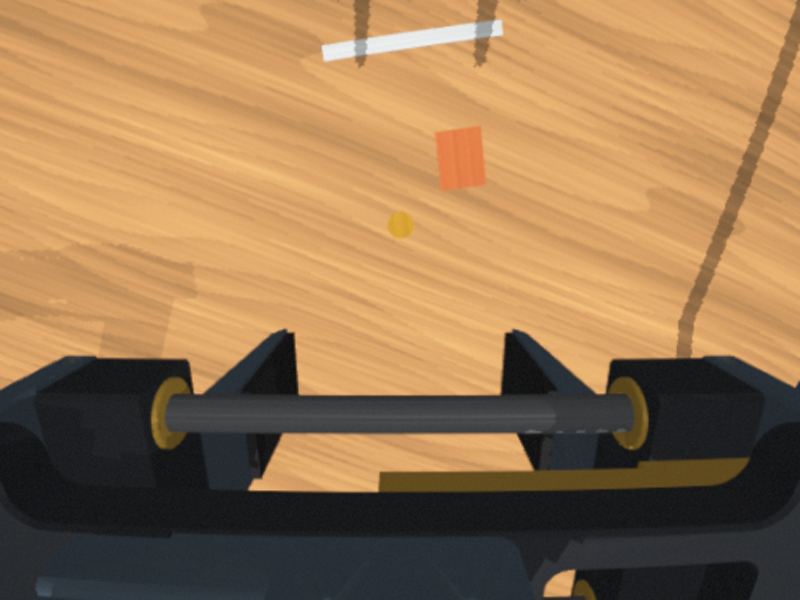

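Four baskets are present. I'll write the geometry helpers, then enlarge the areas that matter.

```bash
cat > h.py <<'E'
import numpy as np, cv2
from scipy.spatial.transform import Rotation as R
from workcell import status, viewer, env
def rot(r): return R.from_euler('xyz',r,degrees=True).as_matrix()
class Cam:
    def __init__(s,n,cal=None):
        c=cal or viewer.get_calibration(n); s.K=np.array(c['camera_matrix']);s.D=np.array(c['D']);s.e=np.array(c['eye']);s.R=rot(c['rotation'])
    def ray(s,uv):
        p=cv2.undistortPoints(np.array(uv,float).reshape(-1,1,2),s.K,s.D).reshape(-1,2)
        return (s.R@np.c_[p,np.ones(len(p))].T).T
    def atz(s,uv,z):
        d=s.ray(uv); return s.e+d*((z-s.e[2])/d[:,2])[:,None]
    def proj(s,P):
        P=np.array(P,float).reshape(-1,3); rv=cv2.Rodrigues(s.R.T)[0]
        return cv2.projectPoints(P,rv,-s.R.T@s.e,s.K,s.D)[0].reshape(-1,2)
def tri(cams,uvs):
    A=np.zeros((3,3));b=np.zeros(3)
    for c,u in zip(cams,uvs):
        d=c.ray([u])[0];d/=np.linalg.norm(d);M=np.eye(3)-np.outer(d,d);A+=M;b+=M@c.e
    x=np.linalg.solve(A,b); return x,[np.linalg.norm(np.cross(c.ray([u])[0]/np.linalg.norm(c.ray([u])[0]),x-c.e)) for c,u in zip(cams,uvs)]
def crop(im,name,x0,y0,w,h,k):
    o=cv2.resize(im[y0:y0+h,x0:x0+w,::-1],(w*k,h*k),interpolation=cv2.INTER_CUBIC)
    for x in range((x0+9)//10*10,x0+w,10):
        cv2.line(o,((x-x0)*k,0),((x-x0)*k,8 if x%50 else 20),(0,0,255),1)
        if x%20==0: cv2.putText(o,str(x),((x-x0)*k-10,30),0,.4,(0,0,255),1)
    for y in range((y0+9)//10*10,y0+h,10):
        cv2.line(o,(0,(y-y0)*k),(8,(y-y0)*k),(0,0,255),1)
        if y%20==0: cv2.putText(o,str(y),(10,(y-y0)*k+4),0,.4,(0,0,255),1)
    cv2.imwrite(name,o)
def snap(n,f):
    s=status.state(); cal=viewer.get_calibration(n); im=viewer.grab_frame(n); cv2.imwrite(f'pics/{f}_raw.png',im[:,:,::-1]); np.save(f'pics/{f}_cal.npy',cal,allow_pickle=True); return s,Cam(n,cal),im
def load(n,f):
    return Cam(n,np.load(f'pics/{f}_cal.npy',allow_pickle=True).item()),cv2.imread(f'pics/{f}_raw.png')[:,:,::-1]
E
python3 - <<'E'
from h import *
s,c,t=snap('top','t1'); s,c,sc=snap('scene','s1')
crop(t,'pics/t1a.png',130,130,160,95,5); crop(t,'pics/t1b.png',270,125,150,135,4); crop(sc,'pics/s1a.png',230,185,80,100,6)
crop(sc,'pics/s1b.png',90,200,145,150,4)
E
```

```text
(no output)
```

View pics/t1a.png

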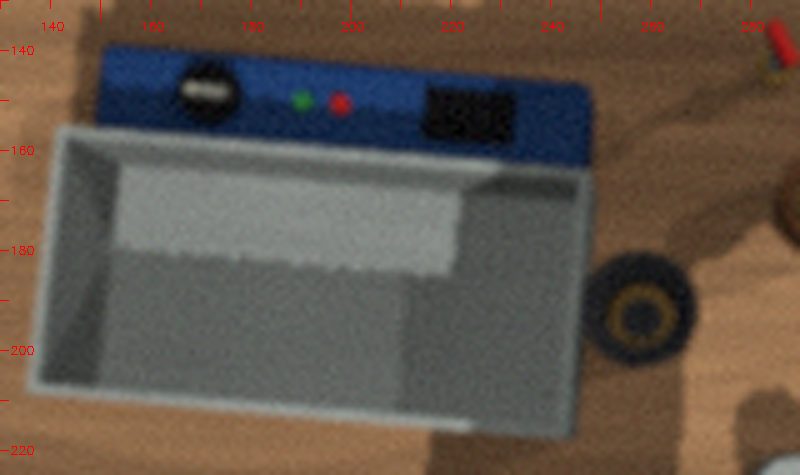

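View pics/t1b.png

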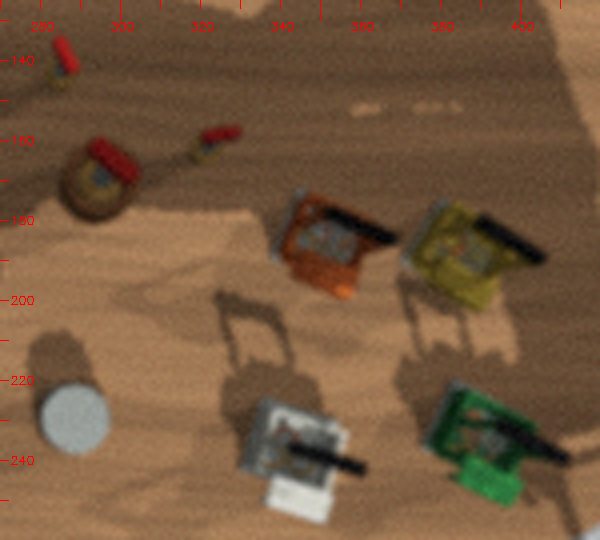

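View pics/s1a.png

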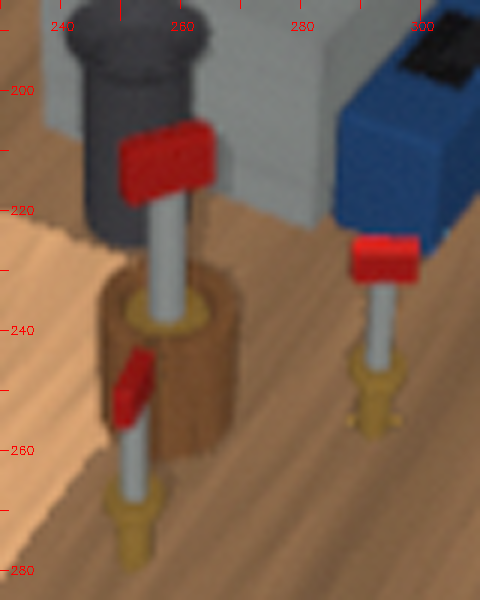

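View pics/s1b.png

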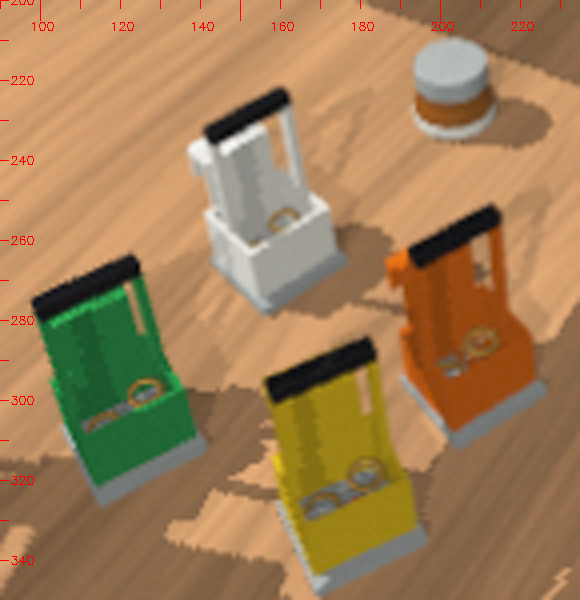

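Run:
```python
from h import *
T,_=load('top','t1');S,_=load('scene','s1')
print('knob',tri([T,S],[(298.8,165.2),(257.9,212.2)]))
# tank rim outer corners z100
px=lambda l:[(130+x/5,130+y/5) for x,y in l]
C=T.atz(px([(58,127),(592,172),(575,437),(30,391)]),100);print(C)
for i in range(4): print(np.linalg.norm(C[i]-C[(i+1)%4]))
m=C.mean(0);print('tank',m, np.degrees(np.arctan2(*((C[0]-C[1])[[1,0]]))),np.degrees(np.arctan2(*((C[3]-C[2])[[1,0]]))))
print('well',T.atz(px([(640,309)]),100))
tb=lambda l:[(270+x/4,125+y/4) for x,y in l]
sb=lambda l:[(90+x/4,200+y/4) for x,y in l]
# bar ends top-surface in top & scene : left (y+), right (y-)
for n,a,b in [('orange',[(326,212),(394,239)],[(413,257),(493,215)]),('yellow',[(480,221),(543,257)],[(270,391),(371,348)]),('white',[(290,446),(365,470)],[(211,132),(285,98)]),('green',[(500,426),(568,460)],[(37,307),(136,265)])]:
    P=[tri([T,S],[u,v]) for u,v in zip(tb(a),sb(b))]
    p=np.array([q[0] for q in P]); d=p[0]-p[1]
    print(n,p.round(1).tolist(),'len',np.linalg.norm(d).round(1),'mid',p.mean(0).round(1),'yaw',np.degrees(np.arctan2(-d[0],d[1])).round(1),'err',[np.round(q[1],1) for q in P])
print('jar',T.atz(tb([(75,418)]),45))
```

```text
knob (array([620.80815052, -93.39505156, 126.93346233]), [np.float64(1.2793258632109734), np.float64(1.279325863210765)])
[[640.31277427 314.00905372 100.        ]
 [622.90034375  34.25154737 100.        ]
 [485.33501976  39.35786116 100.        ]
 [502.26249567 321.44935096 100.        ]]
280.2988674578636
137.6600624949616
282.59891729288927
138.25063270846456
tank [562.70265836 177.2669533  100.        ] 86.43843883911023 86.56596759949713
well [[552.04562716   7.55940655 100.        ]]
orange [[579.3, -248.4, 90.8], [589.8, -258.0, 131.7]] len 43.3 mid [ 584.5 -253.2  111.2] yaw 47.5 err [array([19.5, 19.5]), array([19., 19.])]
yellow [[574.8, -349.4, 96.9], [582.3, -349.8, 129.4]] len 33.3 mid [ 578.6 -349.6  113.2] yaw 86.6 err [array([20.7, 20.7]), array([21.5, 21.5])]
white [[427.9, -226.0, 90.4], [446.5, -237.7, 133.5]] len 48.4 mid [ 437.2 -231.8  111.9] yaw 57.8 err [array([18.3, 18.3]), array([19.8, 19.8])]
green [[443.9, -362.9, 95.0], [456.2, -361.3, 131.2]] len 38.2 mid [ 450.  -362.1  113.1] yaw 97.4 err [array([19.6, 19.6]), array([21.8, 21.8])]
jar [[455.2514462  -77.79037968  45.        ]]
```

Run:
```python
from h import *
T,_=load('top','t1');S,_=load('scene','s1')
tb=lambda l:[(270+x/4,125+y/4) for x,y in l]
sb=lambda l:[(90+x/4,200+y/4) for x,y in l]
for n,a,b in [('orange',[(326,212),(394,239)],[(413,257),(493,215)]),('yellow',[(480,221),(543,257)],[(270,391),(371,348)]),('white',[(290,446),(365,470)],[(211,132),(285,98)]),('green',[(500,426),(568,460)],[(37,307),(136,265)])]:
    P=[tri([T,S],[u,v]) for u,v in zip(tb(a),sb(b[::-1]))]
    p=np.array([q[0] for q in P]); d=p[0]-p[1]
    print(n,p.round(1).tolist(),'len',np.linalg.norm(d).round(1),'mid',p.mean(0).round(1),'yaw',np.degrees(np.arctan2(-d[0],d[1])).round(1),'err',[np.round(q[1],1) for q in P])
# knob yaw from top at z~141
k=T.atz(tb([(96,143),(136,178)]),141);d=k[0]-k[1];print('knob',k,np.linalg.norm(d),np.degrees(np.arctan2(-d[0],d[1])))
```

```text
orange [[592.9, -231.3, 109.3], [575.9, -274.6, 111.6]] len 46.6 mid [ 584.4 -253.   110.4] yaw -21.5 err [array([0.6, 0.6]), array([0.1, 0.1])]
yellow [[589.8, -329.2, 111.1], [566.7, -369.6, 112.4]] len 46.5 mid [ 578.3 -349.4  111.8] yaw -29.8 err [array([1.4, 1.4]), array([0.4, 0.4])]
white [[443.4, -209.0, 108.2], [430.6, -254.2, 114.3]] len 47.4 mid [ 437.  -231.6  111.2] yaw -15.8 err [array([0.8, 0.8]), array([1.9, 1.9])]
green [[459.7, -341.0, 110.9], [439.3, -383.1, 112.9]] len 46.9 mid [ 449.5 -362.1  111.9] yaw -25.8 err [array([1.6, 1.6]), array([1.6, 1.6])]
knob [[ 628.40537055  -80.50434121  141.        ]
 [ 607.08158503 -105.62823634  141.        ]] 32.95320827353781 -40.32277227955642
```

```bash
cat >> h.py <<'E'
def jaw(s=None):
    s=s or status.state(); Rm=rot(s['ee_rot']); return np.degrees(np.arctan2(Rm[1,1],Rm[0,1]))
def plan(P,th,s=None,half=True):
    """P: TCP target, th: jaw direction deg (mod 180 if half). prints shift cm, turn rad"""
    s=s or status.state(); Rm=rot(s['ee_rot']); d=Rm.T@(np.array(P)-s['ee_pos'])/10
    t=-(th-jaw(s)); 
    per=180 if half else 360
    t=(t+per/2)%per-per/2
    q=s['qpos']; dq1=np.degrees(np.arctan2(P[1],P[0]))-q[0]
    print('t',round(s['time_s'],2),'shift',d.round(2).tolist(),'turn',round(np.radians(t),3),'deg',round(t,1),'q1->%.0f q6->%.0f (if +), jaw now %.1f'%(q[0]+dq1,q[5]+t+dq1,jaw(s)), 'ncart rows %.1f'%max(np.linalg.norm(d)/6.25,abs(t)/10.7))
    return d,t
def camoff():
    s=status.state();c=viewer.get_calibration('wrist');Rm=rot(s['ee_rot']);return Rm.T@(np.array(c['eye'])-s['ee_pos'])
E
python3 - <<'E'
from h import *
s=status.state();print(rot(s['ee_rot']).round(3),jaw(),camoff(), s['time_s'])
plan((590,-120,330),-40)
plan((590,-120,330),-3.5)
E
```

```text
[[-0.     0.356 -0.935]
 [ 0.001 -0.935 -0.356]
 [-1.    -0.001 -0.   ]] -69.15508085190365 [-92.8664411    0.43041372 -75.86009416] 0.25
t 0.25 shift [-3.79, -25.28, -50.87] turn -0.509 deg -29.2 q1->-11 q6->29 (if +), jaw now -69.2 ncart rows 9.1
t 0.25 shift [-3.79, -25.28, -50.87] turn -1.146 deg -65.7 q1->-11 q6->-8 (if +), jaw now -69.2 ncart rows 9.1
```

Run:
```python
from h import *
plan((585,-60,300),-40)
```

```text
t 0.25 shift [-0.79, -31.06, -52.54] turn -0.509 deg -29.2 q1->-6 q6->34 (if +), jaw now -69.2 ncart rows 9.8
```

Request:
{"method": "move_arm", "body": {"moves": [[[-2, -31, -52.5], -0.5, 1], [[-2, -31, -52.5], -0.5, 1], [[-2, -31, -52.5], -0.5, 1], [[-2, -31, -52.5], -0.5, 1], [[-2, -31, -52.5], -0.5, 1], [[-2, -31, -52.5], -0.5, 1], [[-2, -31, -52.5], -0.5, 1], [[-2, -31, -52.5], -0.5, 1], [[-2, -31, -52.5], -0.5, 1], [[-2, -31, -52.5], -0.5, 1], [[-2, -31, -52.5], -0.5, 1], [[-0.8, -31, -52.5], -0.5, 1], [[-0.8, -31, -52.5], -0.5, 1]]}}

```text
time_s: 1.88
ee_pos: [583.5, -61.8, 298.7]
ee_rot: [-49.9, 89.8, 179.5]
force: [-0.2, -0.8, -0.3]
gripper_width: 91.7
```

Run:
```python
from h import *
s,c,im=snap('wrist','w1'); print(s['time_s'],s['ee_pos'],s['qpos'],jaw(s))
cv2.imwrite('pics/w1.png',cv2.resize(im[:,:,::-1],(800,600),interpolation=cv2.INTER_CUBIC))
print('knob',c.proj([(620.8,-93.4,128)]),'well',c.proj([(552,7.6,100)]),c.e)
```

```text
1.875 [583.51835551 -61.84438533 298.72331222] [-7.16278751e+00  1.92415206e+01  8.73110680e+01 -2.40166577e-02
  7.36459990e+01  3.34389707e+01] -40.59512761974385
knob [[302.42690323 197.50722521]] well [[192.39536477 162.5152362 ]] [633.68172057  -5.10036064 391.41159152]
```

View pics/w1.png

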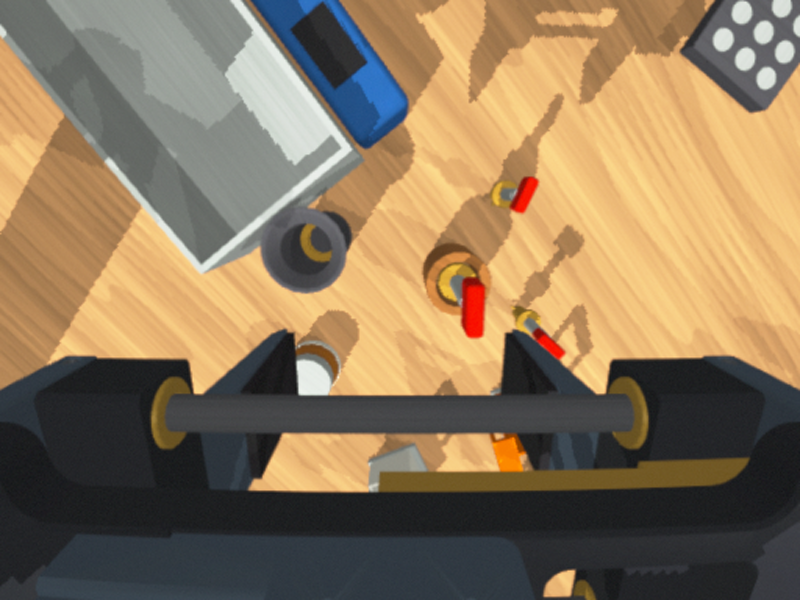

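The picture shows three red-knobbed plugs (800x600 px). The one in the wooden holder, at (474,307), is the largest and the only one held in a ring. The loose plugs at (525,195) and (548,345) are smaller and have no holder, so they're look-alikes. Well mouth is at (304,249). I'll enlarge this to confirm.

Run:
```python
from h import *
c,im=load('wrist','w1'); crop(im,'pics/w1a.png',150,90,220,150,3)
im2=im.copy(); crop(im,'pics/w1b.png',265,145,70,75,8)
```

```text
(no output)
```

View pics/w1a.png

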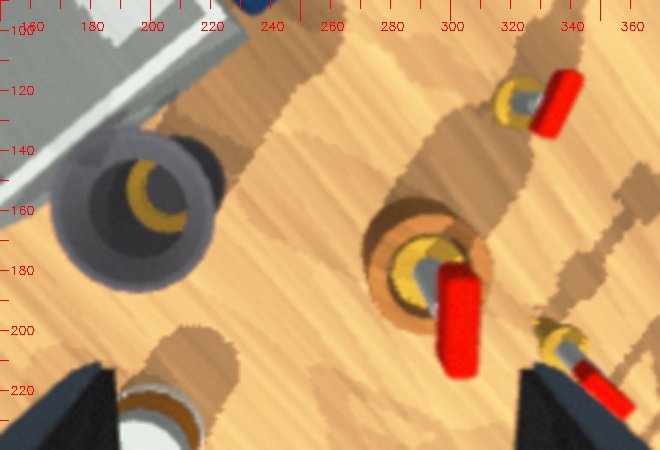

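View pics/w1b.png

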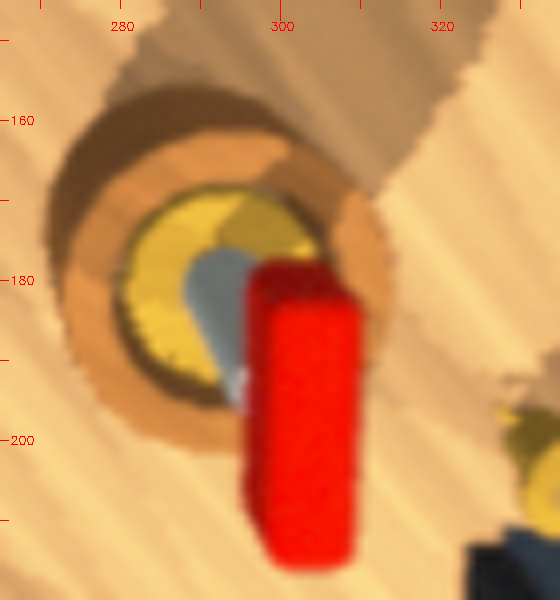

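Run:
```python
from h import *
c,im=load('wrist','w1')
K=c.atz([(304.2,199.3),(304.5,182.3),(303.7,216.2)],141);print(K);d=K[1]-K[2];print(np.linalg.norm(d),np.degrees(np.arctan2(-d[0],d[1])))
print('well',c.atz([(194.2,159.7)],100))
P=np.array([[150+x/3,90+y/3] for x,y in [(244,37),(247,40)]]);print(c.atz(P,100))
print(c.atz([(150+244/3,90+38/3)],100)) # tank +x,-y outer corner
print('ring',c.atz([(290.5,178)],60))
plan((K[0][0],K[0][1],188+0),np.degrees(np.arctan2(-d[0],d[1])))
```

```text
[[ 621.6383835   -91.62079366  141.        ]
 [ 632.32384849  -78.30000196  141.        ]
 [ 610.49095864 -105.22988134  141.        ]]
34.66833544839433 -39.03275609593786
well [[555.67860694   8.53815115 100.        ]]
[[626.7059152   26.62243632 100.        ]
 [626.83085591  25.19523104 100.        ]]
[[626.48421486  26.37398395 100.        ]]
ring [[621.76641491 -85.99954294  60.        ]]
t 1.93 shift [11.14, 4.82, -0.22] turn -0.027 deg -1.6 q1->-8 q6->31 (if +), jaw now -40.6 ncart rows 1.9
```

The holder's plug is confirmed: it has the largest knob, measured at 35 mm wide against 36 given, and it's the only one in a ring. Next I'll grasp it.

Request:
{"method": "move_arm", "body": {"moves": [[[0, 4.85, -0.2], -0.02, 0], [[0, 4.85, -0.2], -0.02, 0], [[5, 4.85, -0.2], -0.02, 0], [[8, 4.85, -0.2], -0.02, 0], [[11.1, 4.85, -0.2], -0.02, 0], [[11.1, 4.85, -0.2], -0.02, 0], [[11.1, 4.85, -0.2], -0.02, -1], [[11.1, 4.85, -0.2], -0.02, -1], [[11.1, 4.85, -0.2], -0.02, -1], [[11.1, 4.85, -0.2], -0.02, -1], [[11.1, 4.85, -0.2], -0.02, -1]], "force": 30}}

```text
time_s: 3.3
ee_pos: [623.1, -90.6, 190.1]
ee_rot: [168.9, 90.0, 39.5]
force: [-0.7, 0.6, 5.9]
gripper_width: 12.4
```

Run:
```python
from h import *
s,c,im=snap('wrist','w2'); print(s['time_s'],s['ee_pos'],s['force'],s['gripper_width'],jaw(s))
cv2.imwrite('pics/w2.png',cv2.resize(im[:,:,::-1],(800,600),interpolation=cv2.INTER_CUBIC))
```

```text
3.3 [623.0895665  -90.61678402 190.09451083] [-0.72121285  0.6066684   5.94014319] 12.370029510651078 -39.37117287914826
```

View pics/w2.png

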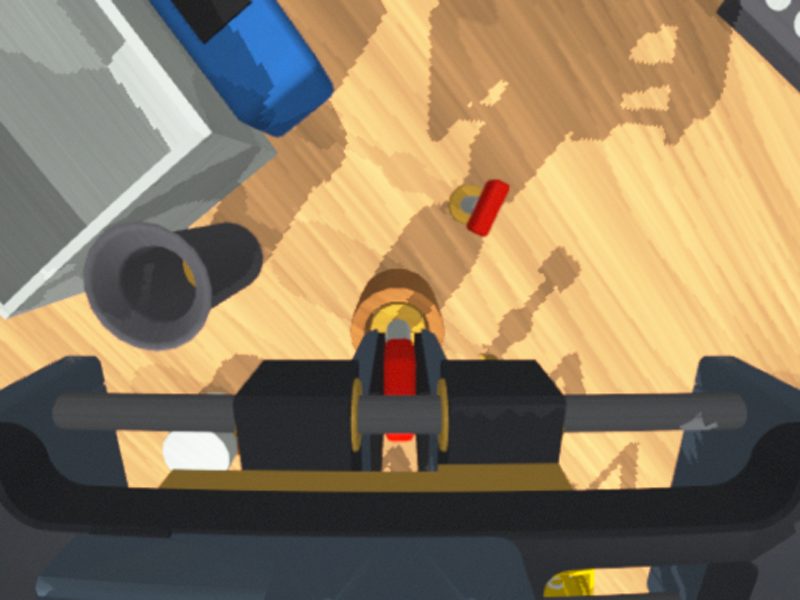

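Run:
```python
from h import *
c,im=load('wrist','w2'); crop(im,'pics/w2a.png',40,130,140,110,5)
print(c.atz([(94.4,182.7)],100)); plan((554.5,8,310),127)
```

```text
[[556.30722774   8.84251658 100.        ]]
t 3.35 shift [-11.99, -11.56, -3.28] turn 0.238 deg 13.6 q1->1 q6->54 (if +), jaw now -39.4 ncart rows 2.7
```

View pics/w2a.png

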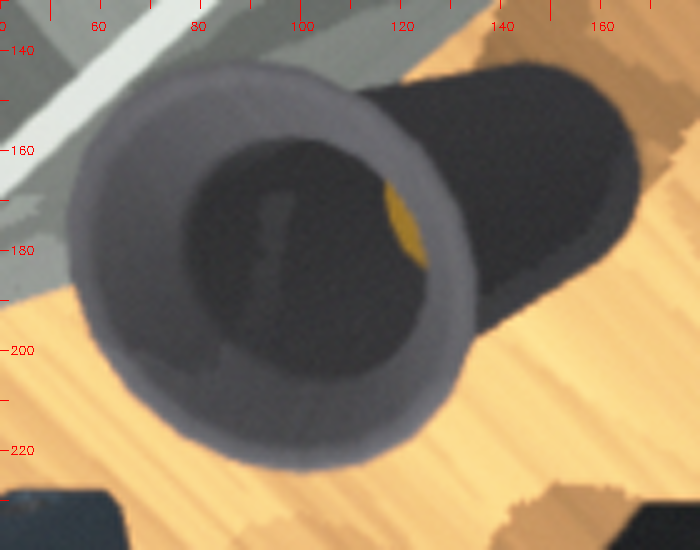

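Request:
{"method": "move_arm", "body": {"moves": [[[-6, 0, 0], 0, -1], [[-12, 0, 0], 0, -1], [[-12.5, 0, 0], 0, -1], [[-12.5, -4, -1.2], -0.18, -1], [[-12.5, -8, -2.5], -0.36, -1], [[-12.5, -11.65, -3.3], -0.54, -1], [[-12.5, -11.65, -3.3], -0.72, -1], [[-12.5, -11.65, -3.3], -0.9, -1], [[-12.5, -11.65, -3.3], -1.08, -1], [[-12.5, -11.65, -3.3], -1.26, -1], [[-12.5, -11.65, -3.3], -1.44, -1], [[-12.5, -11.65, -3.3], -1.62, -1], [[-12.5, -11.65, -3.3], -1.8, -1], [[-12.5, -11.65, -3.3], -1.98, -1], [[-12.5, -11.65, -3.3], -2.16, -1], [[-12.5, -11.65, -3.3], -2.34, -1], [[-12.5, -11.65, -3.3], -2.52, -1], [[-12.5, -11.65, -3.3], -2.7, -1], [[-12.5, -11.65, -3.3], -2.88, -1], [[-12.5, -11.65, -3.3], -2.88, -1]]}}

```text
time_s: 5.85
ee_pos: [553.4, 8.5, 312.5]
ee_rot: [148.9, 89.8, -175.6]
force: [-0.5, -0.8, -1.5]
gripper_width: 12.0
```

Run:
```python
from h import *
s,c,im=snap('wrist','w3'); print(s['time_s'],s['ee_pos'],s['force'],s['torque'],s['gripper_width'],jaw(s),s['qpos'])
cv2.imwrite('pics/w3.png',cv2.resize(im[:,:,::-1],(800,600),interpolation=cv2.INTER_CUBIC))
s,c,im=snap('scene','s3');crop(im,'pics/s3.png',200,120,110,110,5)
s,c,im=snap('top','t3');crop(im,'pics/t3.png',210,150,90,80,6)
```

```text
5.85 [553.44539594   8.51768366 312.48222218] [-0.47630906 -0.78875744 -1.49822026] [ 0.14108869 -0.10598285  0.03543106] 11.979484902568382 125.53178163686981 [-3.02027585e-01  1.57453035e+01  9.03837085e+01 -1.50573330e-02
  7.40456789e+01 -1.25829767e+02]
```

View pics/w3.png

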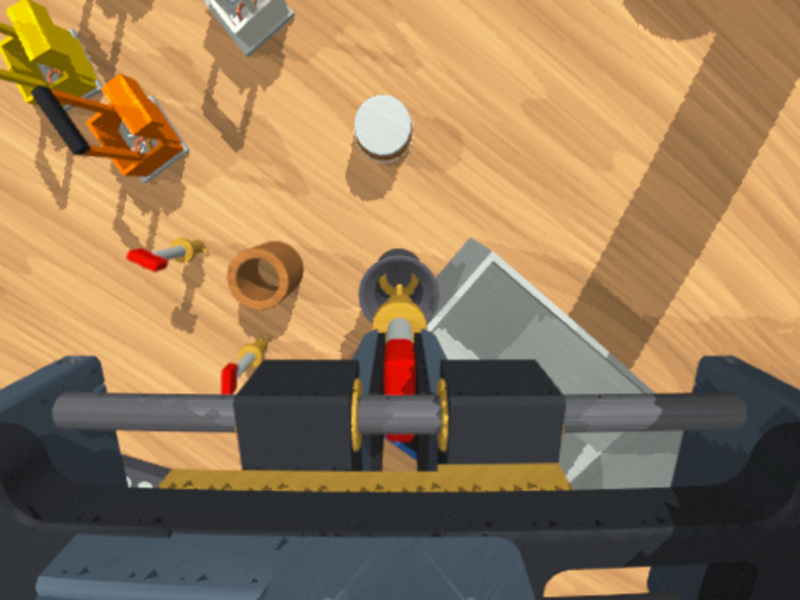

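View pics/s3.png

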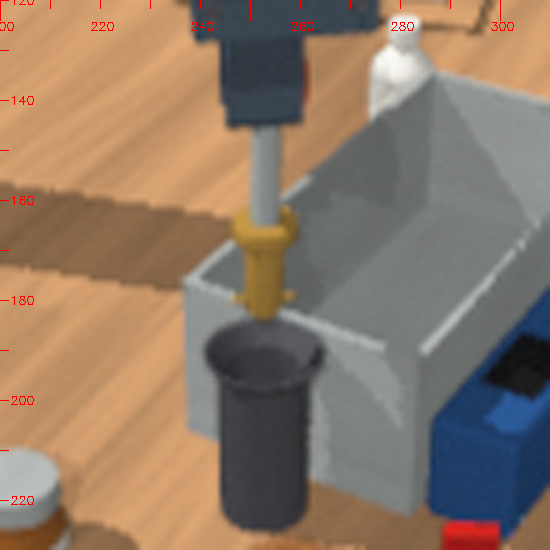

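Run:
```python
from h import *
W,im=load('wrist','w3');S,ims=load('scene','s3');T,imt=load('top','t3')
crop(im,'pics/w3a.png',215,150,80,70,8)
print('wrist well',W.atz([(255.4,185.3)],100))
for n,P in [('well',(555.5,8.3,100)),('foot',(553.4,8.5,122.5)),('collar',(553.4,8.5,172.5))]:
  print(n,'W',W.proj(P),'S',S.proj(P),'T',T.proj(P))
```

```text
wrist well [[550.79157343   6.58518126 100.        ]]
well W [[254.26165376 189.28917845]] S [[252.81225087 190.03697953]] T [[257.74589992 190.46088833]]
foot W [[255.48930015 192.77749583]] S [[252.08047501 182.34901148]] T [[257.53469177 190.59806167]]
collar W [[255.64620919 206.50397049]] S [[252.02117569 165.12330915]] T [[257.25880458 188.97621179]]
```

View pics/w3a.png

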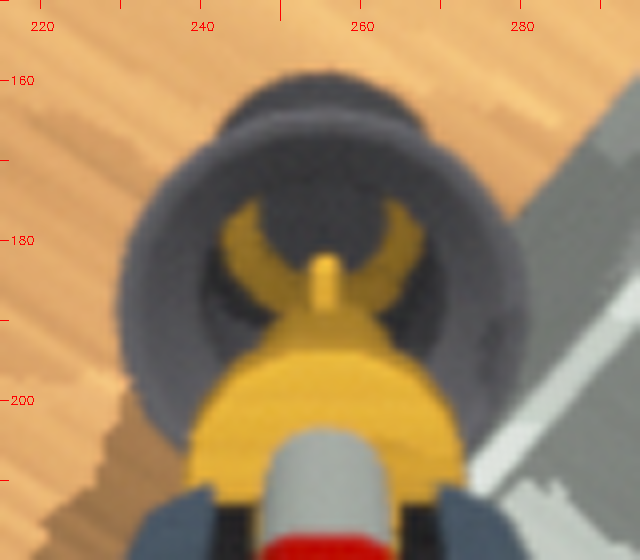

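Run:
```python
from h import *
W,im=load('wrist','w3');S,ims=load('scene','s3')
print('wrist well',W.atz([(255.4,188.8)],100))
# scene mouth ellipse extents x 205..325,y 320..390 in crop k5 origin (200,120)
c=np.array([200+265/5,120+355/5]);print(c,S.atz([c],100))
print(S.atz([(200+264.5/5,120+354/5)],100))
s=status.state();plan((554,8.2,312.5),125.5,half=False)
```

```text
wrist well [[554.23597946   9.04785634 100.        ]]
[253. 191.] [[557.82559168   4.91727451 100.        ]]
[[557.2099878    5.54703863 100.        ]]
t 6.0 shift [0.09, -0.04, 0.0] turn 0.0 deg 0.0 q1->1 q6->-125 (if +), jaw now 125.5 ncart rows 0.0
```

Request:
{"method": "move_arm", "body": {"moves": [[[1, -0.07, 0.1], 0, -1], [[2, -0.07, 0.1], 0, -1], [[3, -0.07, 0.1], 0, -1], [[4, -0.07, 0.1], 0, -1], [[5, -0.07, 0.1], 0, -1]]}}

```text
time_s: 6.62
ee_pos: [555.1, 8.6, 263.4]
ee_rot: [161.8, 90.0, -162.5]
force: [-0.2, -0.1, -1.5]
gripper_width: 11.9
```

Request:
{"method": "move_arm", "body": {"moves": [[[0.8, 0, 0], 0, -1], [[1.6, 0, 0], 0, -1], [[2.4, 0, 0], 0, -1], [[3.2, 0, 0], 0, -1], [[3.6, 0, 0], 0, -1], [[3.6, 0, 0], 0, -1]]}}

```text
time_s: 7.38
ee_pos: [555.1, 8.6, 228.2]
ee_rot: [-51.5, 90.0, -15.9]
force: [0.0, 0.2, -1.3]
gripper_width: 11.8
```

Request:
{"method": "move_arm", "body": {"moves": [[[0.3, 0, 0], 0, -1], [[0.6, 0, 0], 0, -1], [[0.9, 0, 0], 0, -1], [[1.0, 0, 0], 0, -1], [[1.0, 0, 0], 0, -1]]}}

```text
time_s: 8.0
ee_pos: [555.2, 8.6, 218.1]
ee_rot: [173.7, 90.0, -150.7]
force: [0.9, 0.5, -1.1]
gripper_width: 12.1
```

Request:
{"method": "move_arm", "body": {"moves": [[[0.15, 0, 0], 0, -1], [[0.3, 0, 0], 0, -1], [[0.45, 0, 0], 0, -1], [[0.45, 0, 0], 0, -1]]}}

```text
time_s: 8.5
ee_pos: [555.4, 8.6, 214.9]
ee_rot: [-39.5, 89.9, -3.9]
force: [-1.6, 0.1, 5.5]
gripper_width: 11.7
```

Request:
{"method": "move_arm", "body": {"moves": [[[0.05, 0, 0], 0.18, -1], [[0.1, 0, 0], 0.36, -1], [[0.15, 0, 0], 0.54, -1], [[0.2, 0, 0], 0.72, -1], [[0.24, 0, 0], 0.9, -1], [[0.29, 0, 0], 1.08, -1]]}}

```text
time_s: 9.25
ee_pos: [554.8, 9.2, 212.3]
ee_rot: [108.4, 89.9, 81.8]
force: [-3.0, 2.2, 6.4]
gripper_width: 12.0
```

Request:
{"method": "move_arm", "body": {"moves": [[[0.05, 0, 0], 0.18, -1], [[0.1, 0, 0], 0.36, -1], [[0.15, 0, 0], 0.54, -1], [[0.2, 0, 0], 0.72, -1], [[0.24, 0, 0], 0.9, -1], [[0.29, 0, 0], 1.08, -1], [[0.34, 0, 0], 1.26, -1], [[0.39, 0, 0], 1.44, -1]]}}

```text
time_s: 10.25
ee_pos: [555.6, 8.7, 208.3]
ee_rot: [107.3, 89.9, -1.7]
force: [-1.1, -0.3, 5.5]
gripper_width: 11.9
```

Run:
```python
from h import *
s=status.state(); print(s['ee_pos'],s['force'],s['torque'],s['qpos'][5],jaw(s),s['gripper_width'])
```

```text
[555.61794443   8.68399691 208.32073586] [-1.13952687 -0.28993707  5.50071932] [-0.06165829  0.2083255   0.14588352] 18.765343894686502 -19.052410676711357 11.914814025698226
```

Request:
{"method": "move_arm", "body": {"moves": [[[0.05, 0, 0], 0.18, -1], [[0.1, 0, 0], 0.36, -1], [[0.15, 0, 0], 0.54, -1], [[0.19, 0, 0], 0.72, -1], [[0.24, 0, 0], 0.9, -1], [[0.29, 0, 0], 1.08, -1], [[0.34, 0, 0], 1.26, -1], [[0.39, 0, 0], 1.44, -1], [[0.44, 0, 0], 1.62, -1], [[0.48, 0, 0], 1.8, -1], [[0.53, 0, 0], 1.98, -1], [[0.56, 0, 0], 2.1, -1], [[0.56, 0, 0], 2.1, -1]]}}

```text
time_s: 11.88
ee_pos: [555.3, 7.7, 202.5]
ee_rot: [163.2, 89.9, -65.9]
force: [-1.8, -2.6, 4.9]
gripper_width: 11.9
```

Run:
```python
from h import *
s=status.state(); print(s['ee_pos'],s['force'],s['torque'],s['qpos'][5],jaw(s),s['gripper_width'])
```

```text
[555.26724925   7.67746112 202.54478497] [-1.79560353 -2.57594469  4.93845799] [-4.91759871e-01  5.75837715e-01  3.23317507e-04] 138.7897089712249 -139.05180016787864 11.909065757144793
```

Request:
{"method": "move_arm", "body": {"moves": [[[-0.1, 0, 0], 0, 0.2], [[-0.1, 0, 0], 0, 0.2], [[-0.1, 0, 0], 0, 0.2], [[-0.1, 0, 0], -0.18, 0.2], [[-0.1, 0, 0], -0.36, 0.2], [[-0.1, 0, 0], -0.54, 0.2], [[-0.1, 0, 0], -0.72, 0.2], [[-0.1, 0, 0], -0.9, 0.2], [[-0.1, 0, 0], -1.08, 0.2], [[-0.1, 0, 0], -1.26, 0.2], [[-0.1, 0, 0], -1.44, 0.2], [[-0.1, 0, 0], -1.62, 0.2], [[-0.1, 0, 0], -1.8, 0.2], [[-0.1, 0, 0], -1.98, 0.2], [[-0.1, 0, 0], -2.16, 0.2], [[-0.1, 0, 0], -2.34, 0.2], [[-0.1, 0, 0], -2.52, 0.2], [[-0.1, 0, 0], -2.7, 0.2], [[-0.1, 0, 0], -2.88, 0.2], [[-0.1, 0, 0], -3.06, 0.2]]}}

```text
time_s: 14.38
ee_pos: [555.2, 8.7, 202.1]
ee_rot: [-126.8, 90.0, 179.8]
force: [-1.0, -0.9, 0.5]
gripper_width: 54.5
```

Run:
```python
from h import *
s,c,im=snap('wrist','w4'); print(s['ee_pos'],s['force'],s['torque'],s['qpos'][5],jaw(s),s['gripper_width'])
cv2.imwrite('pics/w4.png',cv2.resize(im[:,:,::-1],(800,600),interpolation=cv2.INTER_CUBIC))
```

```text
[555.1712045    8.65861192 202.11836778] [-0.95896866 -0.92859569  0.51794283] [-0.01572492 -0.15771453  0.03251758] -36.90398694112358 36.61076632398559 54.54978236910509
```

View pics/w4.png

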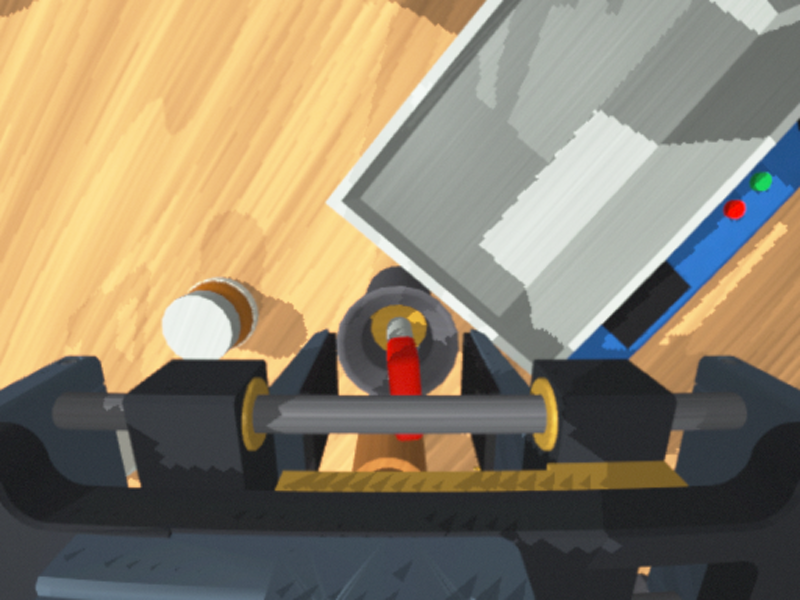

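Request:
{"method": "move_arm", "body": {"moves": [[[0, 0, 0], -0.08, -1], [[0, 0, 0], -0.08, -1], [[0, 0, 0], -0.08, -1], [[0, 0, 0], -0.08, -1], [[0, 0, 0], -0.08, -1], [[0, 0, 0], -0.08, -1]], "force": 30}}

```text
time_s: 15.18
ee_pos: [555.0, 8.4, 202.4]
ee_rot: [-91.9, 90.0, -141.0]
force: [-0.8, -0.3, 1.0]
gripper_width: 12.2
```

Run:
```python
from h import *
s=status.state(); print(s['ee_pos'],s['force'],s['torque'],s['qpos'][5],jaw(s),s['gripper_width'])
```

```text
[554.99989107   8.44007888 202.36431634] [-0.76850302 -0.32600774  1.04771436] [-0.11413262  0.05561866 -0.02045357] -41.13251012256456 40.839861916040356 12.169417692208842
```

Request:
{"method": "move_arm", "body": {"moves": [[[0.08, 0, 0], 0.08, -1], [[0.12, 0, 0], 0.16, -1], [[0.14, 0, 0], 0.24, -1], [[0.15, 0, 0], 0.24, -1]]}}

```text
time_s: 15.68
ee_pos: [555.4, 8.9, 201.6]
ee_rot: [85.8, 89.9, 23.0]
force: [-1.4, 0.8, 5.6]
gripper_width: 11.9
```

Run:
```python
from h import *
s=status.state(); print(s['ee_pos'],s['force'],s['torque'],s['qpos'][5],jaw(s),s['gripper_width'])
```

```text
[555.44289967   8.88311053 201.64057594] [-1.41991307  0.797083    5.64240468] [ 0.26069204  0.16766713 -0.00696131] -27.441628735474062 27.137752651839644 11.946882033070409
```

Request:
{"method": "move_arm", "body": {"moves": [[[0.03, 0, 0], 0.1, -1], [[0.06, 0, 0], 0.2, -1], [[0.09, 0, 0], 0.3, -1], [[0.09, 0, 0], 0.3, -1]]}}

```text
time_s: 16.18
ee_pos: [555.8, 8.7, 201.5]
ee_rot: [83.7, 89.9, 3.7]
force: [-2.5, 1.1, 9.0]
gripper_width: 11.8
```

Run:
```python
from h import *
s=status.state(); print(s['ee_pos'],s['force'],s['torque'],s['qpos'][5],jaw(s),s['gripper_width'])
```

```text
[555.75772032   8.65907479 201.49393011] [-2.4537935   1.06759357  8.99088889] [0.16601644 0.35936822 0.0423921 ] -10.257363916211728 9.954098909332387 11.784372125548693
```

Request:
{"method": "move_arm", "body": {"moves": [[[0, 0, 0], 0.1, -1], [[0, 0, 0], 0.2, -1], [[0, 0, 0], 0.2, -1]]}}

```text
time_s: 16.55
ee_pos: [555.9, 8.7, 201.4]
ee_rot: [97.6, 89.8, 6.1]
force: [-1.5, -0.2, 8.5]
gripper_width: 12.1
```

Run:
```python
from h import *
s=status.state(); print(s['ee_pos'],s['force'],s['torque'],s['qpos'][5],jaw(s),s['gripper_width'])
```

```text
[555.86914101   8.71311839 201.44391093] [-1.53462346 -0.17445845  8.50789595] [0.15956143 0.25958484 0.02607008] 1.1996425111998548 -1.5052120639777673 12.053753329137244
```

Run:
```python
from h import *
plan((545,120,330),-3.5)
```

```text
t 16.55 shift [-12.86, -1.34, -11.1] turn 0.035 deg 2.0 q1->12 q6->16 (if +), jaw now -1.5 ncart rows 2.7
```

Request:
{"method": "move_arm", "body": {"moves": [[[-0.1, 0, 0], 0, 0.3], [[-0.1, 0, 0], 0, 0.3], [[-0.1, 0, 0], 0, 0.3], [[-3, 0, 0], 0, 0.3], [[-8, 0, 0], 0, 0.3], [[-13, -1.3, -5], 0.035, 0.3], [[-13, -1.3, -11], 0.035, 0.3], [[-13, -1.3, -11], 0.035, 0.3], [[-13, -1.3, -11], 0.035, 0.3]]}}

```text
time_s: 17.68
ee_pos: [544.9, 118.9, 329.3]
ee_rot: [-42.0, 89.9, -135.5]
force: [0.5, -0.5, -0.9]
gripper_width: 59.4
```

Run:
```python
from h import *
s,c,im=snap('wrist','w5'); print(s['time_s'],s['ee_pos'],s['force'],s['qpos'],jaw(s),s['gripper_width'])
cv2.imwrite('pics/w5.png',cv2.resize(im[:,:,::-1],(800,600),interpolation=cv2.INTER_CUBIC))
s,c,im=snap('scene','s5');crop(im,'pics/s5.png',90,130,225,220,3)
```

```text
17.675 [544.9429666  118.85362221 329.25016434] [ 0.49817193 -0.53911162 -0.86124042] [ 1.11458548e+01  1.55825309e+01  8.81880650e+01 -5.26078618e-02
  7.63070603e+01  1.46355592e+01] -3.477254105396023 59.39432544672824
```

View pics/w5.png

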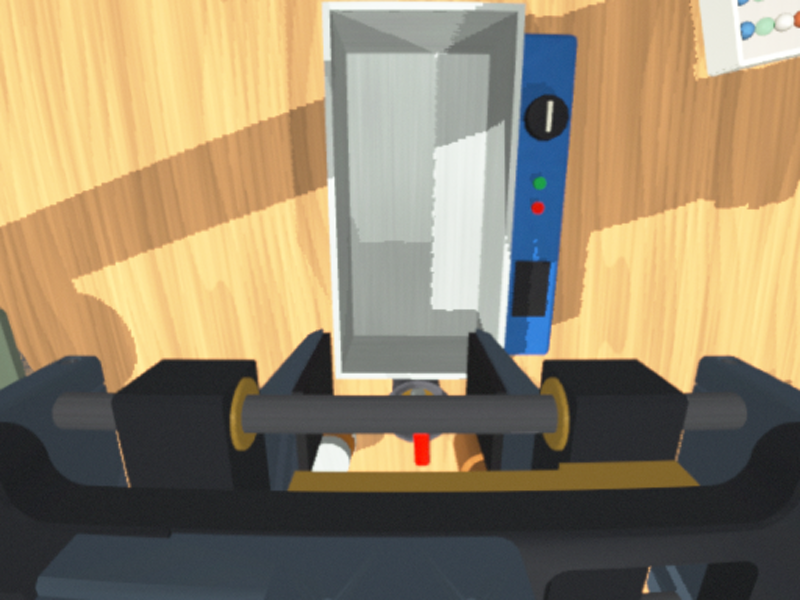

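View pics/s5.png

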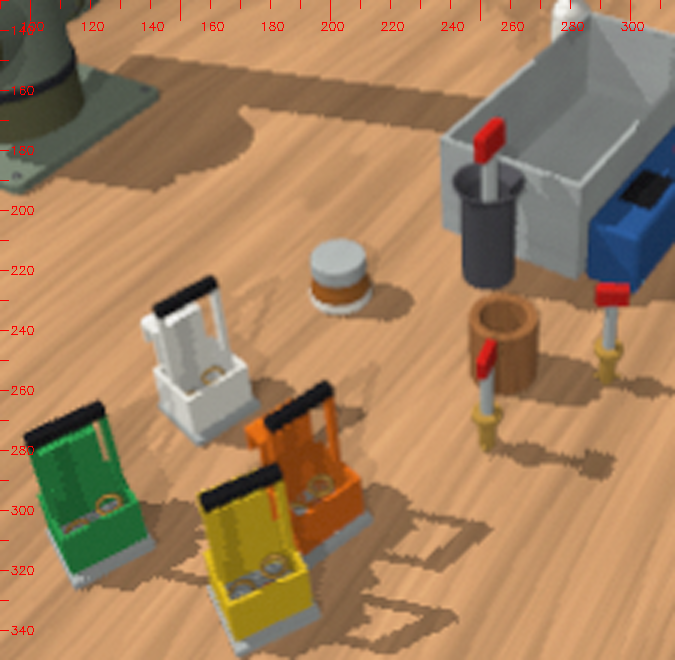

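The plug is seated. The orange basket's bar has moved from about (203,259) to (190,266) in the scene picture, so it was knocked towards the yellow one. I'll measure the tank rim and all the baskets again.

Run:
```python
from h import *
c,im=load('wrist','w5'); crop(im,'pics/w5a.png',195,0,150,110,5); crop(im,'pics/w5b.png',195,180,150,70,5)
s,T,t=snap('top','t5'); crop(t,'pics/t5b.png',300,155,130,110,6)
_,sc=load('scene','s5');crop(sc,'pics/s5b.png',90,215,125,135,5)
```

```text
(no output)
```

View pics/w5a.png

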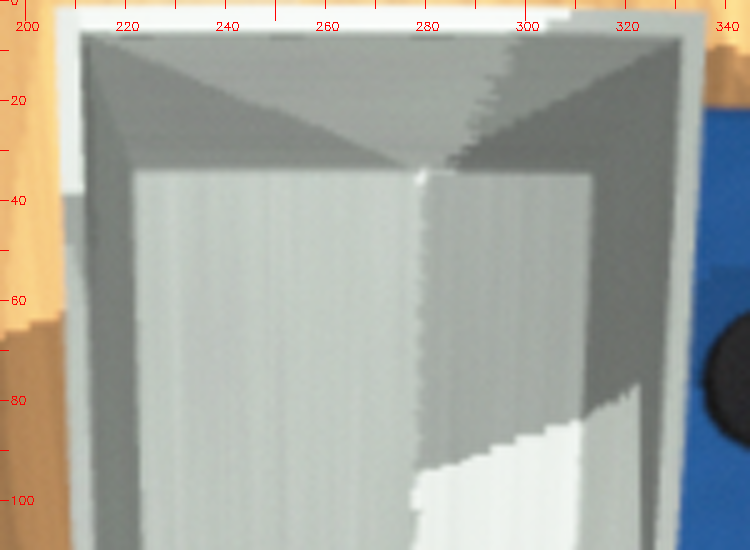

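View pics/w5b.png

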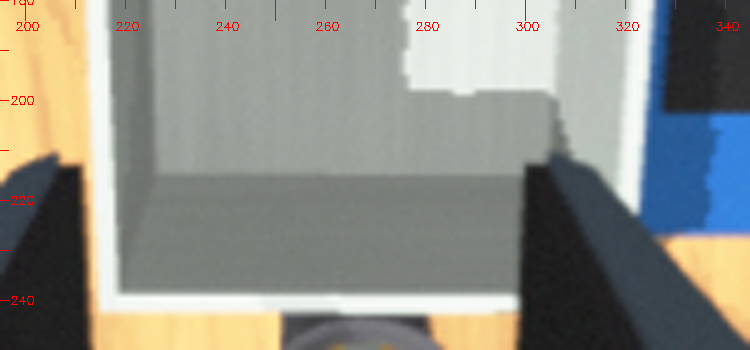

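View pics/t5b.png

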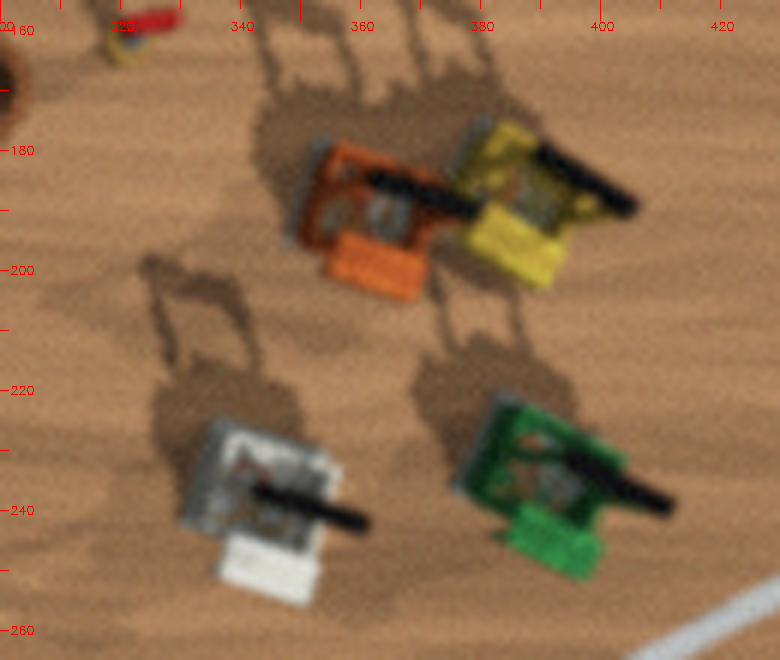

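View pics/s5b.png

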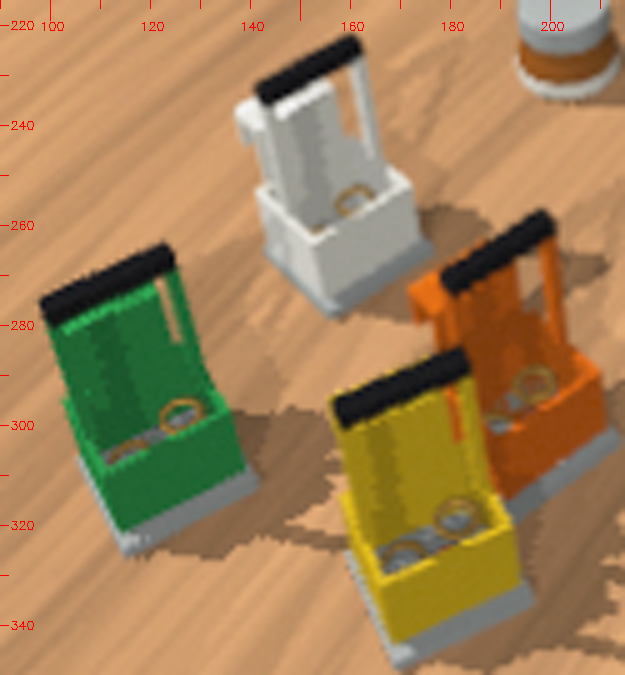

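Run:
```python
from h import *
c,im=load('wrist','w5')
L=c.atz([(209,8),(211.3,108),(215.6,200),(216.6,235)],100);print('wall centreline',L.round(1))
f=np.polyfit(L[:,1],L[:,0],1);print('yaw',np.degrees(-np.arctan(f[0])))
inn=c.atz([(195+82/5,33/5),(195+681/5,38/5),(195+119/5,180+292/5)],100);print('inner corners',inn.round(1), np.linalg.norm(inn[0]-inn[1]),np.linalg.norm(inn[0]-inn[2]))
# tank frame
yaw=np.arctan2(-(inn[0]-inn[2])[0],(inn[0]-inn[2])[1]);print(np.degrees(yaw))
ex=np.array([np.cos(yaw),np.sin(yaw)]);ey=np.array([-np.sin(yaw),np.cos(yaw)])
m=(inn[1]+inn[2])[:2]/2;print('tank centre wrist',m,'from well',(np.array([555.4,8.7])-m)@ex,(np.array([555.4,8.7])-m)@ey)
T,_=load('top','t5');S,_=load('scene','s5')
tb=lambda l:[(300+x/6,155+y/6) for x,y in l]
sb=lambda l:[(90+x/5,215+y/5) for x,y in l]
for n,a,b in [('orange',[(375,180),(476,209)],[(547,219),(449,281)]),('yellow',[(541,155),(633,208)],[(462,357),(337,414)]),('white',[(258,490),(366,524)],[(354,45),(261,93)]),('green',[(570,462),(671,508)],[(168,252),(45,310)])]:
    P=[tri([T,S],[u,v]) for u,v in zip(tb(a),sb(b))]
    p=np.array([q[0] for q in P]); d=p[0]-p[1]
    print(n,'len',np.linalg.norm(d).round(1),'mid',p.mean(0).round(1),'yaw',np.degrees(np.arctan2(-d[0],d[1])).round(1),'err',[np.round(q[1],1) for q in P])
```

```text
wall centreline [[507.5 317.  100. ]
 [500.1 212.7 100. ]
 [494.3 101.8 100. ]
 [490.8  54.1 100. ]]
yaw -3.542950663020474
inner corners [[510.2 318.2 100. ]
 [639.1 309.9 100. ]
 [493.2  49.1 100. ]] 129.1862689759 269.5724541128518
-3.612561327470127
tank centre wrist [566.14900804 179.52572192] from well 0.03596380319697457 -171.16356840949118
orange len 45.5 mid [ 570.2 -279.9  111.9] yaw -16.2 err [array([2., 2.]), array([0.6, 0.6])]
yellow len 46.2 mid [ 577.2 -349.2  111.6] yaw -29.6 err [array([1.8, 1.8]), array([0.5, 0.5])]
white len 46.7 mid [ 436.7 -232.2  111.4] yaw -16.1 err [array([0.8, 0.8]), array([1., 1.])]
green len 46.8 mid [ 449.1 -361.9  112.3] yaw -23.7 err [array([1.6, 1.6]), array([1., 1.])]
```

Run:
```python
from h import *
plan((500,-385,340),-20)
```

```text
t 17.82 shift [-1.03, -1.32, 50.45] turn 0.286 deg 16.4 q1->-38 q6->-18 (if +), jaw now -3.6 ncart rows 8.1
```

Request:
{"method": "move_arm", "body": {"moves": [[[-1, -1.3, 50.5], 0.29, 0.3], [[-1, -1.3, 50.5], 0.29, 0.3], [[-1, -1.3, 50.5], 0.29, 0.3], [[-1, -1.3, 50.5], 0.29, 0.3], [[-1, -1.3, 50.5], 0.29, 0.3], [[-1, -1.3, 50.5], 0.29, 0.3], [[-1, -1.3, 50.5], 0.29, 0.3], [[-1, -1.3, 50.5], 0.29, 0.3], [[-1, -1.3, 50.5], 0.29, 0.3], [[-1, -1.3, 50.5], 0.29, 0.3], [[-1, -1.3, 50.5], 0.29, 0.3]]}}

```text
time_s: 19.2
ee_pos: [500.8, -383.3, 340.0]
ee_rot: [-145.4, 90.0, 104.5]
force: [-0.1, 0.4, -0.1]
gripper_width: 59.0
```

Run:
```python
from h import *
s,c,im=snap('wrist','w6'); print(s['time_s'],s['ee_pos'],s['force'],s['qpos'],jaw(s),s['gripper_width'])
cv2.imwrite('pics/w6.png',cv2.resize(im[:,:,::-1],(800,600),interpolation=cv2.INTER_CUBIC))
```

```text
19.2 [ 500.84087201 -383.25860096  340.00166807] [-0.14261906  0.37308254 -0.09846403] [-3.84782089e+01  2.21346327e+01  7.70056417e+01  2.24686709e-02
  8.08891663e+01 -1.83605352e+01] -20.121231615009457 58.98974785152253
```

View pics/w6.png

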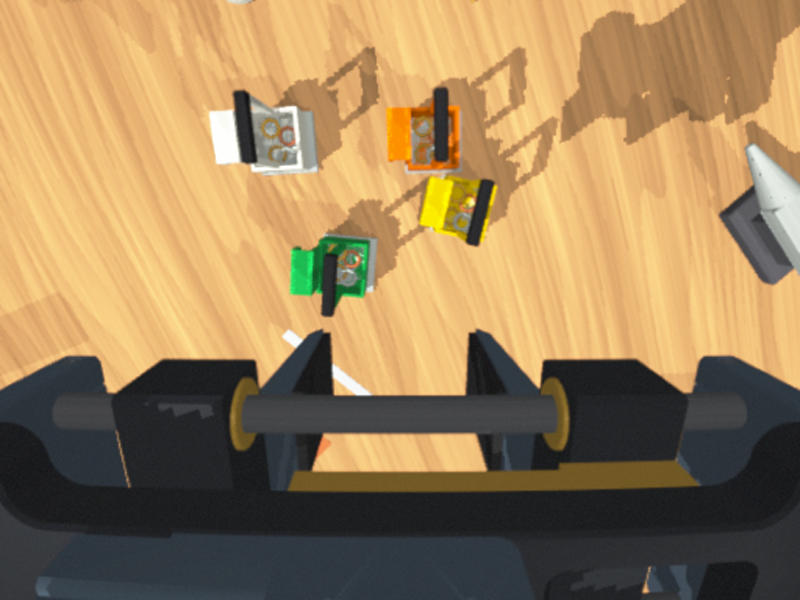

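Run:
```python
from h import *
c,im=load('wrist','w6'); crop(im,'pics/w6a.png',125,50,200,160,4)
for n,a in [('white',[(241,92),(247,161)]),('orange',[(441,89),(441,160)]),('yellow',[(488,181),(476,243)]),('green',[(330,255),(328,314)])]:
    p=c.atz(np.array(a)/1.5625,115);d=p[0]-p[1];print(n,np.linalg.norm(d).round(1),p.mean(0).round(1),np.degrees(np.arctan2(-d[0],d[1])).round(1))
```

```text
white 47.2 [ 438.3 -231.5  115. ] -19.3
orange 48.0 [ 571.5 -279.9  115. ] -18.8
yellow 46.2 [ 580.6 -348.6  115. ] -28.6
green 47.4 [ 451.6 -360.7  115. ] -24.5
```

View pics/w6a.png

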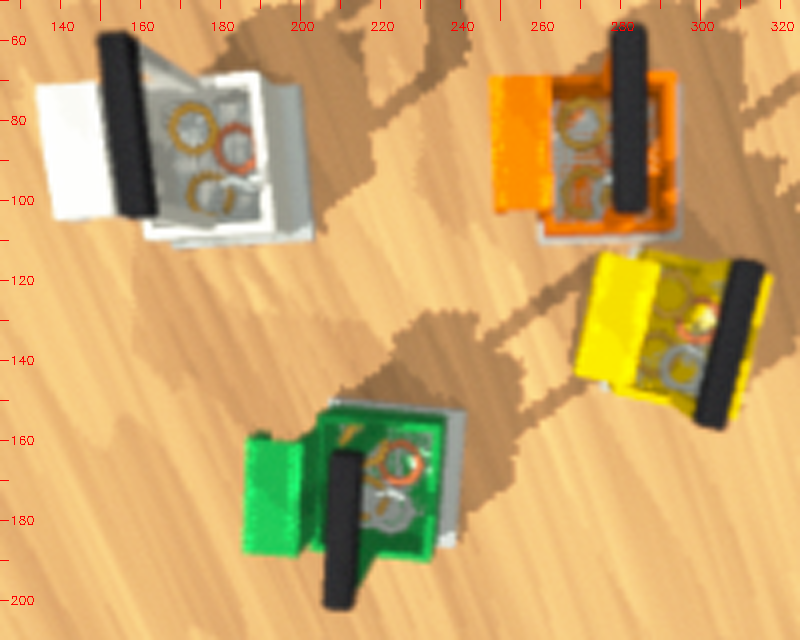

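```bash
cat >> h.py <<'E'
YAW=-3.6; C0=np.array([566.,179.5])
def slot(y,x=-37.):
    a=np.radians(YAW);return C0+np.array([[np.cos(a),-np.sin(a)],[np.sin(a),np.cos(a)]])@np.array([x,y])
E
python3 - <<'E'
from h import *
for y in (-97.5,-32.5,32.5,97.5): print(y,slot(y).round(1))
plan((571.5,-280,172),-18)
E
```

```text
-97.5 [523.   84.5]
-32.5 [527.  149.4]
32.5 [531.1 214.3]
97.5 [535.2 279.1]
t 19.25 shift [16.82, 3.08, -12.09] turn -0.036 deg -2.1 q1->-26 q6->-8 (if +), jaw now -20.1 ncart rows 3.4
```

Request:
{"method": "move_arm", "body": {"moves": [[[0, 3.1, -12.1], -0.035, -0.1], [[4, 3.1, -12.1], -0.035, -0.1], [[8, 3.1, -12.1], -0.035, -0.1], [[13, 3.1, -12.1], -0.035, -0.1], [[16.8, 3.1, -12.1], -0.035, -0.1], [[16.8, 3.1, -12.1], -0.035, -0.1], [[16.8, 3.1, -12.1], -0.035, -1], [[16.8, 3.1, -12.1], -0.035, -1], [[16.8, 3.1, -12.1], -0.035, -1], [[16.8, 3.1, -12.1], -0.035, -1], [[16.8, 3.1, -12.1], -0.035, -1]], "force": 25}}

```text
time_s: 20.62
ee_pos: [571.6, -281.6, 173.1]
ee_rot: [69.5, 90.0, -38.7]
force: [-1.9, 0.9, 5.4]
gripper_width: 9.6
```

Run:
```python
from h import *
s,c,im=snap('wrist','w7'); print(s['time_s'],s['ee_pos'],s['force'],s['torque'],jaw(s),s['gripper_width'])
cv2.imwrite('pics/w7.png',cv2.resize(im[:,:,::-1],(800,600),interpolation=cv2.INTER_CUBIC))
x,y=slot(97.5);plan((x,y,345),-3.6)
```

```text
20.625 [ 571.63478337 -281.5629663   173.13898025] [-1.85484933  0.88052734  5.41388474] [0.13494261 0.32505509 0.01916761] -18.172375548345755 9.559306961654302
t 20.68 shift [-17.22, -20.94, -52.13] turn -0.254 deg -14.6 q1->28 q6->31 (if +), jaw now -18.2 ncart rows 9.4
```

View pics/w7.png

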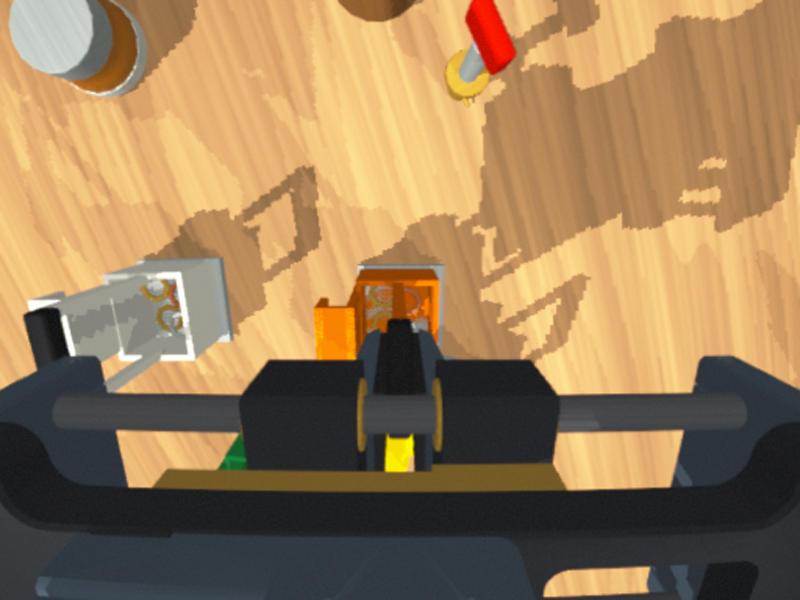

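Request:
{"method": "move_arm", "body": {"moves": [[[-3, 0, 0], 0, -1], [[-9, 0, 0], 0, -1], [[-15, 0, 0], 0, -1], [[-18, 0, 0], 0, -1], [[-18, -4, -10], -0.05, -1], [[-18, -6, -15], -0.08, -1], [[-18, -8, -20], -0.1, -1], [[-18, -10, -25], -0.13, -1], [[-18, -12, -30], -0.15, -1], [[-18, -14, -35], -0.18, -1], [[-18, -16, -40], -0.2, -1], [[-18, -18.5, -46], -0.23, -1], [[-18, -20, -50], -0.25, -1], [[-18, -20.9, -52.1], -0.254, -1], [[-18, -20.9, -52.1], -0.254, -1], [[-18, -20.9, -52.1], -0.254, -1], [[-18, -20.9, -52.1], -0.254, -1]]}}

```text
time_s: 22.8
ee_pos: [535.8, 277.3, 352.0]
ee_rot: [18.5, 90.0, -75.2]
force: [0.4, 0.4, -2.1]
gripper_width: 9.9
```

Run:
```python
from h import *
s,c,im=snap('wrist','w8'); print(s['time_s'],s['ee_pos'],s['force'],s['torque'],jaw(s),s['gripper_width'])
cv2.imwrite('pics/w8.png',cv2.resize(im[:,:,::-1],(800,600),interpolation=cv2.INTER_CUBIC))
x,y=slot(97.5);plan((x,y,201),-3.6)
s,c,im=snap('scene','s8');crop(im,'pics/s8.png',200,30,170,190,3)
```

```text
22.8 [535.82114445 277.26203813 352.04330769] [ 0.40667609  0.42218733 -2.12108796] [-0.00450763 -0.08504508  0.03065074] -3.7236401276314703 9.889978620958377
t 22.85 shift [15.11, -0.08, -0.17] turn -0.002 deg -0.1 q1->28 q6->31 (if +), jaw now -3.7 ncart rows 2.4
```

View pics/w8.png

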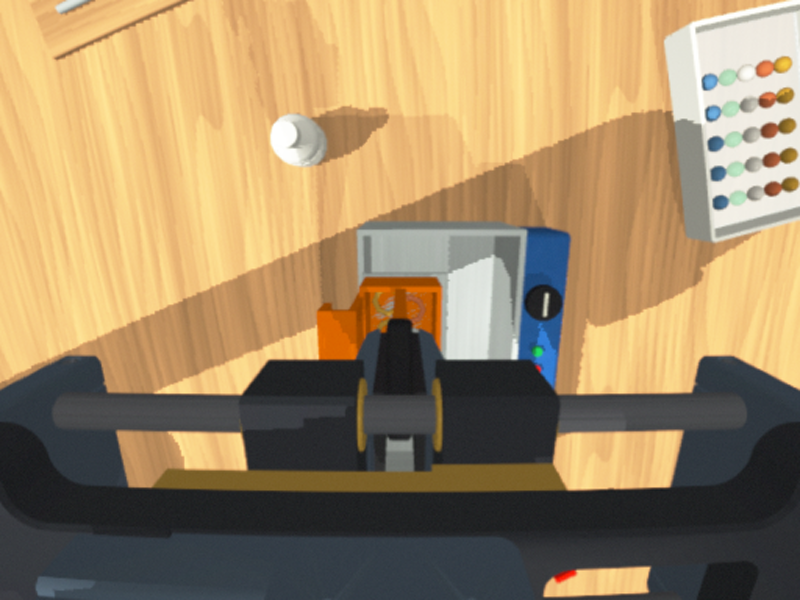

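View pics/s8.png

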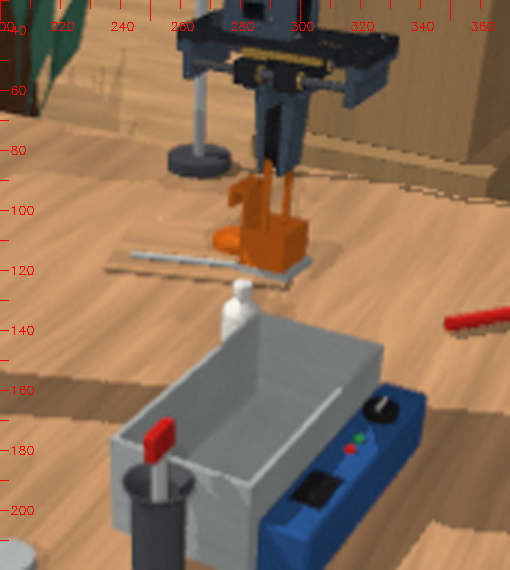

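Request:
{"method": "move_arm", "body": {"moves": [[[4, -0.08, -0.17], 0, -1], [[7, -0.08, -0.17], 0, -1], [[10, -0.08, -0.17], 0, -1], [[12, -0.08, -0.17], 0, -1], [[12.7, -0.08, -0.17], 0, -1], [[12.7, -0.08, -0.17], 0, -1]]}}

```text
time_s: 23.65
ee_pos: [535.1, 280.2, 225.1]
ee_rot: [54.3, 90.0, -39.4]
force: [1.2, 0.9, -1.6]
gripper_width: 9.8
```

Run:
```python
from h import *
s,c,im=snap('wrist','w9'); print(s['time_s'],s['ee_pos'],s['force'],s['torque'],jaw(s),s['gripper_width'])
x,y=slot(97.5);plan((x,y,201),-3.6)
crop(im,'pics/w9.png',130,120,240,140,3)
```

```text
23.65 [535.07936507 280.20385393 225.11070396] [ 1.17795907  0.94148843 -1.61280425] [-0.00814944 -0.13118289  0.04391593] -3.63740501001161 9.836396301381592
t 23.7 shift [2.47, -0.01, 0.13] turn -0.001 deg -0.0 q1->28 q6->31 (if +), jaw now -3.6 ncart rows 0.4
```

View pics/w9.png

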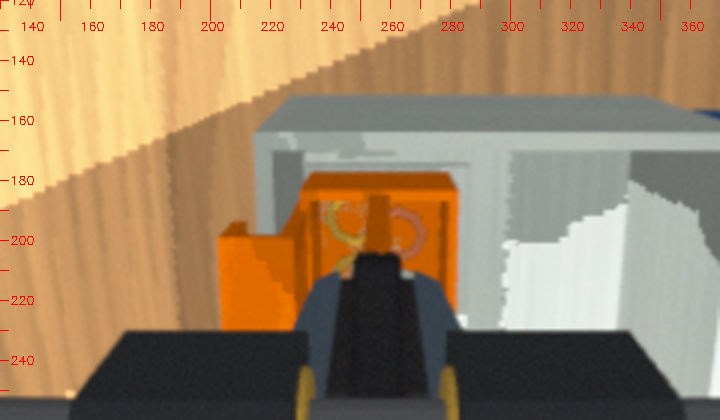

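Request:
{"method": "move_arm", "body": {"moves": [[[0.6, 0, 0.1], 0, -1], [[1.2, 0, 0.1], 0, -1], [[1.8, 0, 0.1], 0, -1], [[2.2, 0, 0.1], 0, -1], [[2.4, 0, 0.1], 0, -1], [[2.55, 0, 0.1], 0, -1], [[2.55, 0, 0.1], 0, -1]]}}

```text
time_s: 24.58
ee_pos: [535.4, 279.4, 200.9]
ee_rot: [99.1, 89.9, 5.5]
force: [0.2, -2.3, 5.0]
gripper_width: 9.7
```

Run:
```python
from h import *
s=status.state(); print(s['time_s'],s['ee_pos'],s['force'],s['torque'],jaw(s),s['gripper_width'])
s,c,im=snap('scene','s9');crop(im,'pics/s9.png',200,60,170,160,4)
```

```text
24.575 [535.3902165  279.38053238 200.91234176] [ 0.17741002 -2.29863151  5.02717832] [-0.31388728  0.18350105  0.0461183 ] -3.5962940875849574 9.728545490538208
```

View pics/s9.png

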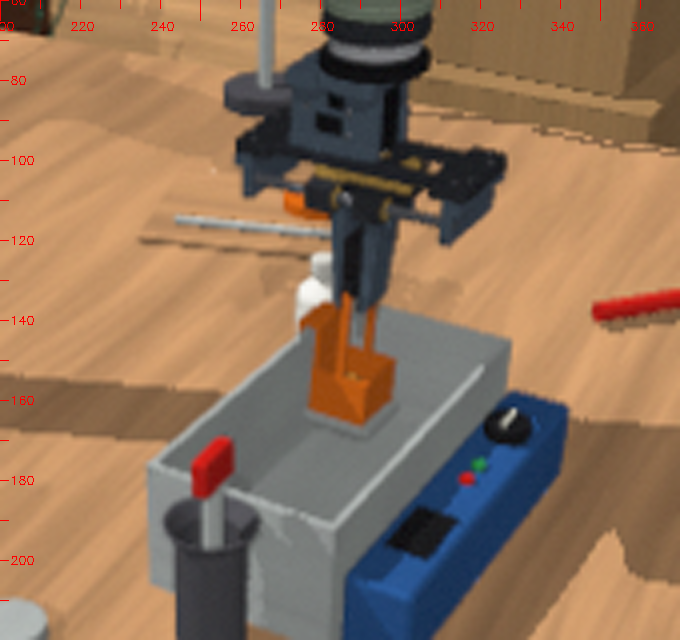

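Run:
```python
from h import *
plan((580.3,-349,310),-28.8)
```

```text
t 24.62 shift [-10.91, 8.45, 62.43] turn 0.44 deg 25.2 q1->-31 q6->-2 (if +), jaw now -3.6 ncart rows 10.2
```

Request:
{"method": "move_arm", "body": {"moves": [[[-0.1, 0, 0], 0, -0.1], [[-0.1, 0, 0], 0, -0.1], [[-0.1, 0, 0], 0, -0.1], [[-3, 0, 0], 0, -0.1], [[-8, 0, 0], 0, -0.1], [[-11, 0.5, 4], 0, -0.1], [[-11, 1.5, 10], 0.1, -0.1], [[-11, 2.3, 16], 0.15, -0.1], [[-11, 3.1, 22], 0.2, -0.1], [[-11, 3.9, 28], 0.25, -0.1], [[-11, 4.7, 34], 0.3, -0.1], [[-11, 5.5, 40], 0.34, -0.1], [[-11, 6.3, 46], 0.38, -0.1], [[-11, 7.3, 52], 0.44, -0.1], [[-11, 7.9, 58], 0.44, -0.1], [[-11, 8.45, 62.4], 0.44, -0.1], [[-11, 8.45, 62.4], 0.44, -0.1], [[-11, 8.45, 62.4], 0.44, -0.1]]}}

```text
time_s: 26.88
ee_pos: [579.7, -348.0, 309.0]
ee_rot: [-122.0, 89.9, 119.2]
force: [0.0, -0.3, 0.3]
gripper_width: 41.2
```

Run:
```python
from h import *
s,c,im=snap('wrist','w10'); print(s['time_s'],s['ee_pos'],s['force'],s['torque'],jaw(s),s['gripper_width'])
cv2.imwrite('pics/w10.png',cv2.resize(im[:,:,::-1],(800,600),interpolation=cv2.INTER_CUBIC))
s,c,im=snap('scene','s10');crop(im,'pics/s10.png',90,100,260,250,3)
plan((580.3,-349,173),-28.8)
```

```text
26.875 [ 579.73680665 -348.03810371  309.023671  ] [ 0.00133802 -0.28944275  0.27617337] [-0.05706387 -0.10298589  0.02452032] -28.824854658932946 41.20744829633146
t 26.98 shift [13.66, 0.12, 0.14] turn 0.001 deg 0.1 q1->-31 q6->-2 (if +), jaw now -28.7 ncart rows 2.2
```

View pics/w10.png

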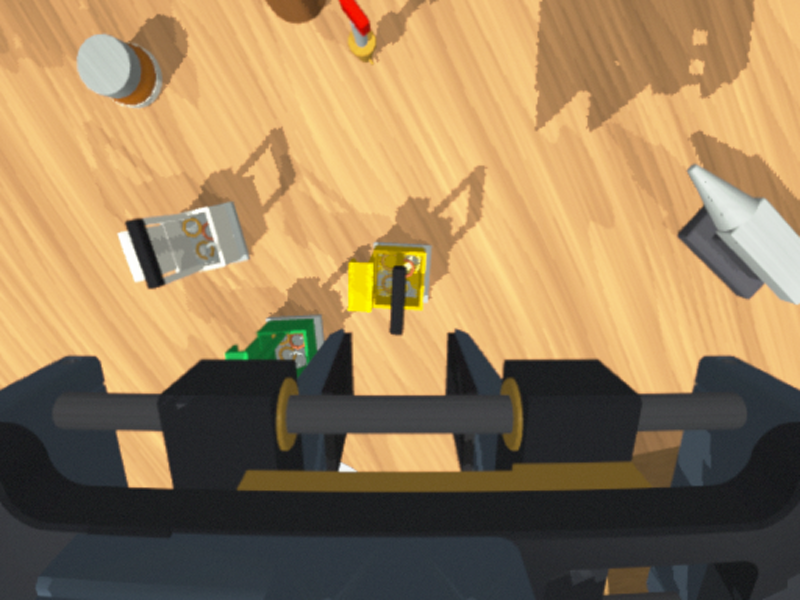

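View pics/s10.png

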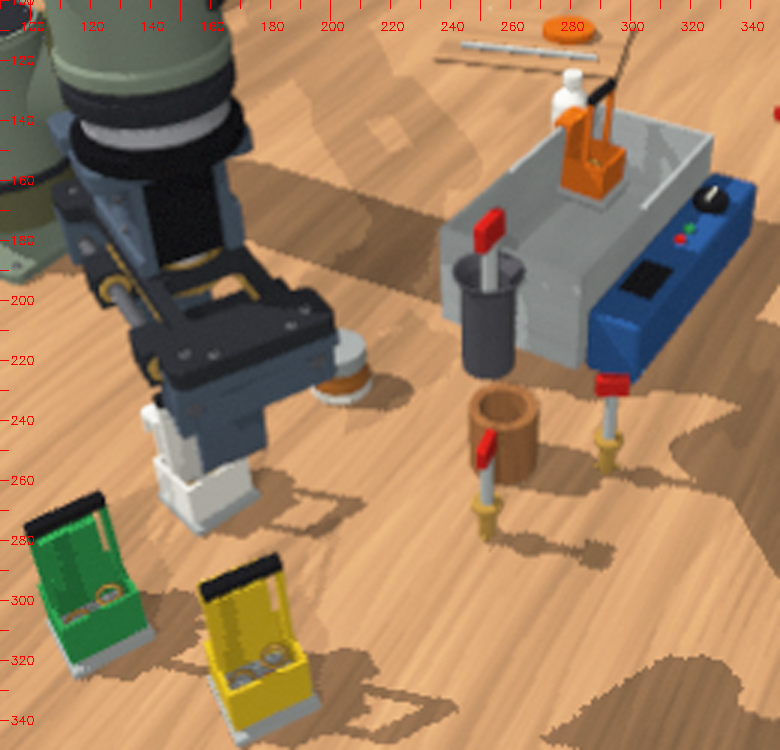

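Request:
{"method": "move_arm", "body": {"moves": [[[4, 0.1, 0.15], 0, -0.1], [[8, 0.1, 0.15], 0, -0.1], [[12, 0.1, 0.15], 0, -0.1], [[13.7, 0.1, 0.15], 0, -0.1], [[13.7, 0.1, 0.15], 0, -0.1], [[13.7, 0.1, 0.15], 0, -1], [[13.7, 0.1, 0.15], 0, -1], [[13.7, 0.1, 0.15], 0, -1], [[13.7, 0.1, 0.15], 0, -1], [[13.7, 0.1, 0.15], 0, -1]]}}

```text
time_s: 28.22
ee_pos: [580.1, -350.6, 173.0]
ee_rot: [77.5, 89.9, -41.3]
force: [-0.1, 0.3, 3.1]
gripper_width: 10.0
```

Run:
```python
from h import *
s,c,im=snap('wrist','w11'); print(s['time_s'],s['ee_pos'],s['force'],s['torque'],jaw(s),s['gripper_width'])
x,y=slot(32.5);plan((x,y,350),-3.6)
```

```text
28.225 [ 580.0710784  -350.60942651  173.02943131] [-0.14150763  0.28852608  3.08944976] [ 0.00315696  0.05386792 -0.01028102] -28.82508964475969 10.012764681281505
t 28.27 shift [-17.73, -31.5, -47.12] turn -0.44 deg -25.2 q1->22 q6->26 (if +), jaw now -28.8 ncart rows 9.5
```

Request:
{"method": "move_arm", "body": {"moves": [[[-3, 0, 0], 0, -1], [[-9, 0, 0], 0, -1], [[-15, 0, 0], 0, -1], [[-17.8, 0, 0], 0, -1], [[-17.8, -4, -6], -0.06, -1], [[-17.8, -7.3, -11], -0.1, -1], [[-17.8, -10.7, -16], -0.15, -1], [[-17.8, -14, -21], -0.2, -1], [[-17.8, -17.3, -26], -0.25, -1], [[-17.8, -20.7, -31], -0.3, -1], [[-17.8, -24, -36], -0.35, -1], [[-17.8, -27.4, -41], -0.4, -1], [[-17.8, -30, -45], -0.44, -1], [[-17.8, -31.5, -47.1], -0.44, -1], [[-17.8, -31.5, -47.1], -0.44, -1], [[-17.8, -31.5, -47.1], -0.44, -1], [[-17.8, -31.5, -47.1], -0.44, -1]]}}

```text
time_s: 30.4
ee_pos: [531.2, 213.1, 350.3]
ee_rot: [-25.6, 90.0, -119.3]
force: [0.3, 0.8, -1.5]
gripper_width: 10.2
```

Run:
```python
from h import *
s,c,im=snap('wrist','w12'); print(s['time_s'],s['ee_pos'],s['force'],s['torque'],jaw(s),s['gripper_width'])
cv2.imwrite('pics/w12.png',cv2.resize(im[:,:,::-1],(800,600),interpolation=cv2.INTER_CUBIC))
x,y=slot(32.5);plan((x,y,225),-3.6)
# orange bar hung: measure y in tank frame
```

```text
30.4 [531.16586517 213.12650691 350.26224555] [ 0.33383374  0.7566256  -1.54756971] [-0.02269983 -0.14479584  0.00657689] -3.687396485010685 10.158559983774648
t 30.45 shift [12.54, -0.02, -0.12] turn -0.002 deg -0.1 q1->22 q6->26 (if +), jaw now -3.7 ncart rows 2.0
```

View pics/w12.png

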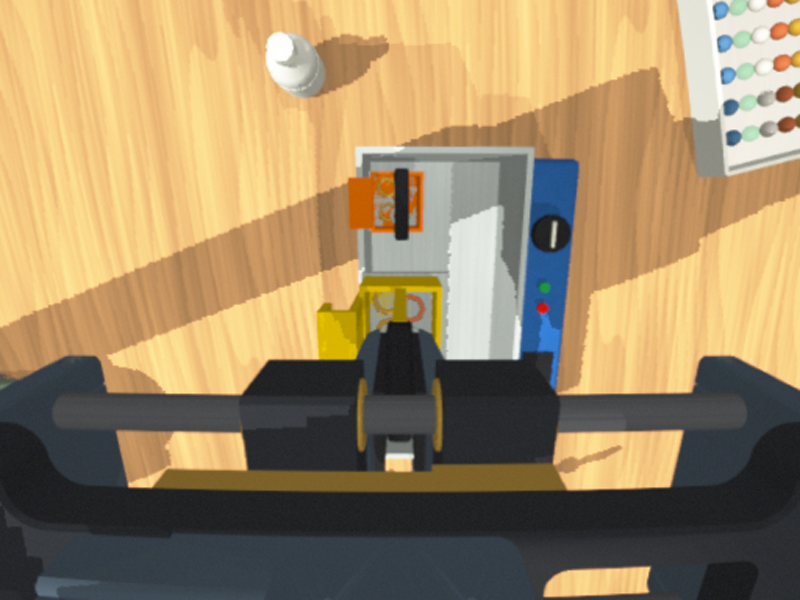

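Run:
```python
from h import *
c,im=load('wrist','w12')
print(c.atz(np.array([(402,171),(402,238)])/1.5625,145))
a=load('wrist','w8')[1];b=im
cv2.imwrite('pics/cmp.png',np.hstack([cv2.resize(x[165:260,190:300,::-1],None,fx=3,fy=3,interpolation=cv2.INTER_CUBIC) for x in(a,b)]))
```

```text
[[539.74107541 301.00749924 145.        ]
 [536.89961705 255.29340177 145.        ]]
```

View pics/cmp.png

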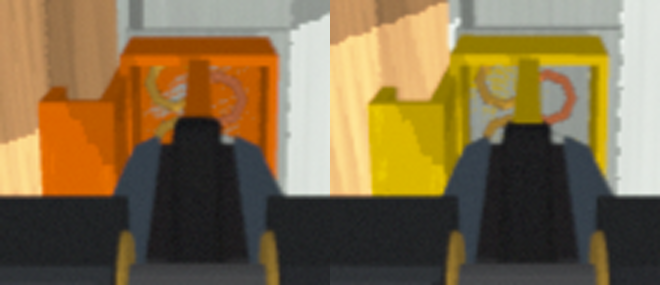

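Request:
{"method": "move_arm", "body": {"moves": [[[4, 0, -0.1], 0, -1], [[7, 0, -0.1], 0, -1], [[10, 0, -0.1], 0, -1], [[12, 0, -0.1], 0, -1], [[12.5, 0, -0.1], 0, -1], [[12.5, 0, -0.1], 0, -1]]}}

```text
time_s: 31.2
ee_pos: [531.5, 214.8, 225.8]
ee_rot: [103.0, 90.0, 9.3]
force: [-0.3, 0.8, -2.4]
gripper_width: 9.8
```

Run:
```python
from h import *
s,c,im=snap('wrist','w13'); print(s['time_s'],s['ee_pos'],s['force'],s['torque'],jaw(s),s['gripper_width'])
x,y=slot(32.5);plan((x,y,200),-3.6)
crop(im,'pics/w13.png',130,90,240,170,3)
```

```text
31.2 [531.48593756 214.78177157 225.83585619] [-0.26832442  0.77329099 -2.40867248] [ 0.02439523 -0.11271534  0.02772066] -3.6499874830727097 9.840840764522898
t 31.25 shift [2.64, -0.06, 0.08] turn -0.001 deg -0.0 q1->22 q6->26 (if +), jaw now -3.6 ncart rows 0.4
```

View pics/w13.png

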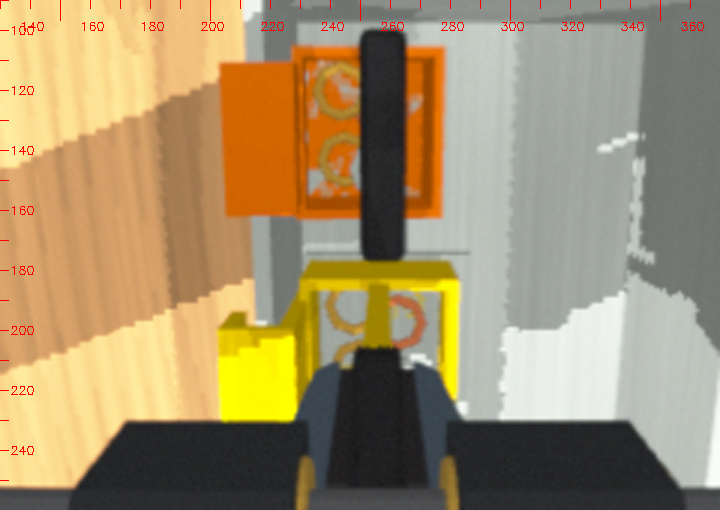

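Request:
{"method": "move_arm", "body": {"moves": [[[0.6, -0.05, 0.05], 0, -1], [[1.2, -0.05, 0.05], 0, -1], [[1.8, -0.05, 0.05], 0, -1], [[2.2, -0.05, 0.05], 0, -1], [[2.45, -0.05, 0.05], 0, -1], [[2.6, -0.05, 0.05], 0, -1], [[2.6, -0.05, 0.05], 0, -1]]}}

```text
time_s: 32.12
ee_pos: [531.1, 214.5, 200.7]
ee_rot: [95.1, 89.9, 1.5]
force: [0.3, -1.8, 4.5]
gripper_width: 9.7
```

Run:
```python
from h import *
s=status.state(); print(s['time_s'],s['ee_pos'],s['force'],s['torque'],jaw(s),s['gripper_width'])
plan((451.3,-361,310),-24.3)
s,T,t=snap('top','t14'); crop(t,'pics/t14.png',300,155,130,110,6)
```

```text
32.125 [531.09398144 214.54234586 200.72719426] [ 0.25754998 -1.80621951  4.50340509] [-0.19589355  0.22963037  0.05432769] -3.598296515574885 9.67209207617473
t 32.12 shift [-10.95, -4.33, 57.94] turn 0.361 deg 20.7 q1->-39 q6->-14 (if +), jaw now -3.6 ncart rows 9.5
```

View pics/t14.png

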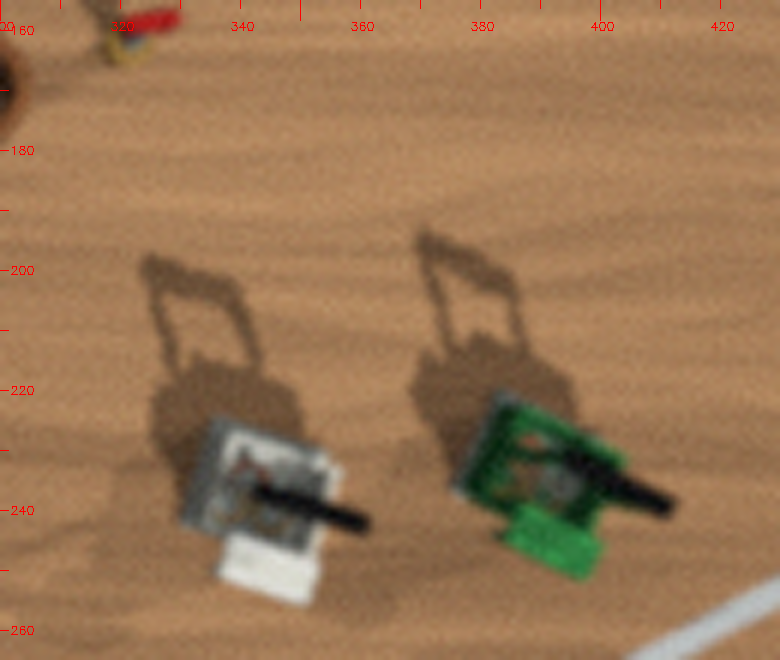

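Request:
{"method": "move_arm", "body": {"moves": [[[-0.1, 0, 0], 0, -0.1], [[-0.1, 0, 0], 0, -0.1], [[-0.1, 0, 0], 0, -0.1], [[-3, 0, 0], 0, -0.1], [[-8, 0, 0], 0, -0.1], [[-11, -0.3, 4], 0, -0.1], [[-11, -0.7, 10], 0.1, -0.1], [[-11, -1.2, 16], 0.15, -0.1], [[-11, -1.6, 22], 0.2, -0.1], [[-11, -2.1, 28], 0.25, -0.1], [[-11, -2.5, 34], 0.3, -0.1], [[-11, -3, 40], 0.34, -0.1], [[-11, -3.4, 46], 0.36, -0.1], [[-11, -3.9, 52], 0.36, -0.1], [[-11, -4.3, 58], 0.36, -0.1], [[-11, -4.3, 58], 0.36, -0.1], [[-11, -4.3, 58], 0.36, -0.1]]}}

```text
time_s: 34.3
ee_pos: [451.0, -361.1, 309.0]
ee_rot: [-134.8, 89.9, 110.9]
force: [0.2, 0.4, 0.5]
gripper_width: 41.3
```

Run:
```python
from h import *
s,c,im=snap('wrist','w15'); print(s['time_s'],s['ee_pos'],s['force'],jaw(s),s['gripper_width'])
cv2.imwrite('pics/w15.png',cv2.resize(im[:,:,::-1],(800,600),interpolation=cv2.INTER_CUBIC))
s,c,im=snap('scene','s15');crop(im,'pics/s15.png',90,100,260,250,3)
plan((451.3,-361,173),-24.3)
```

```text
34.3 [ 451.01980428 -361.05097311  309.03214878] [0.20657216 0.446405   0.46705043] -24.267759618741934 41.25108888550392
t 34.4 shift [13.65, 0.03, 0.09] turn 0.003 deg 0.1 q1->-39 q6->-14 (if +), jaw now -24.2 ncart rows 2.2
```

View pics/w15.png

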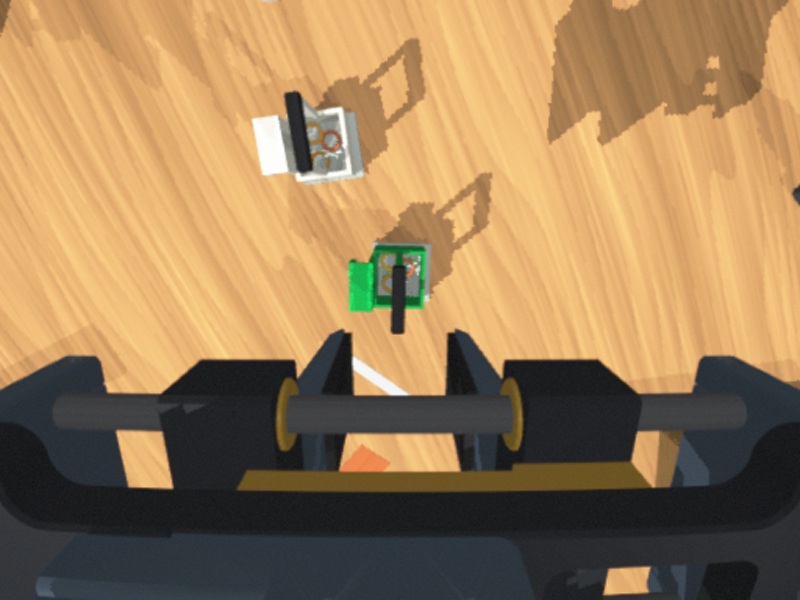

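View pics/s15.png

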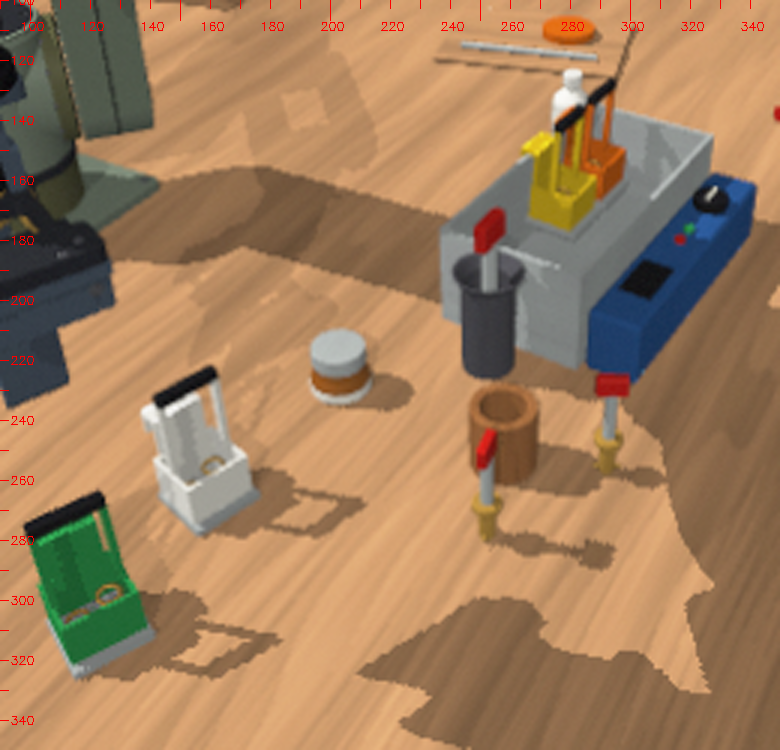

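Yellow and orange are hanging upright. The green bar at (399,300) is centred between the fingers.

Request:
{"method": "move_arm", "body": {"moves": [[[4, 0, 0.1], 0, -0.1], [[8, 0, 0.1], 0, -0.1], [[12, 0, 0.1], 0, -0.1], [[13.65, 0, 0.1], 0, -0.1], [[13.65, 0, 0.1], 0, -0.1], [[13.65, 0, 0.1], 0, -1], [[13.65, 0, 0.1], 0, -1], [[13.65, 0, 0.1], 0, -1], [[13.65, 0, 0.1], 0, -1], [[13.65, 0, 0.1], 0, -1]]}}

```text
time_s: 35.65
ee_pos: [450.8, -362.6, 173.6]
ee_rot: [67.7, 90.0, -46.6]
force: [-1.2, -0.5, 3.1]
gripper_width: 9.7
```

Run:
```python
from h import *
s=status.state(); print(s['time_s'],s['ee_pos'],s['force'],s['torque'],jaw(s),s['gripper_width'])
x,y=slot(-32.5);plan((x,y,350),-3.6)
```

```text
35.65 [ 450.78407248 -362.58932758  173.55293991] [-1.24869057 -0.50867488  3.13769061] [ 0.04206366  0.03513971 -0.01847043] -24.243568350228582 9.699974309946471
t 35.65 shift [-17.67, -14.06, -49.81] turn -0.36 deg -20.6 q1->16 q6->19 (if +), jaw now -24.2 ncart rows 8.7
```

Request:
{"method": "move_arm", "body": {"moves": [[[-3, 0, 0], 0, -1], [[-9, 0, 0], 0, -1], [[-15, 0, 0], 0, -1], [[-17.7, 0, 0], 0, -1], [[-17.7, -1.7, -6], -0.04, -1], [[-17.7, -3.1, -11], -0.08, -1], [[-17.7, -4.6, -16.5], -0.12, -1], [[-17.7, -6.2, -22], -0.16, -1], [[-17.7, -7.8, -27.5], -0.2, -1], [[-17.7, -9.3, -33], -0.24, -1], [[-17.7, -10.9, -38.5], -0.28, -1], [[-17.7, -12.4, -44], -0.32, -1], [[-17.7, -13.5, -48], -0.36, -1], [[-17.7, -14.1, -49.8], -0.36, -1], [[-17.7, -14.1, -49.8], -0.36, -1], [[-17.7, -14.1, -49.8], -0.36, -1], [[-17.7, -14.1, -49.8], -0.36, -1]]}}

```text
time_s: 37.78
ee_pos: [526.5, 148.2, 350.0]
ee_rot: [7.6, 90.0, -86.1]
force: [0.1, -0.1, -1.0]
gripper_width: 9.6
```

Run:
```python
from h import *
s,c,im=snap('wrist','w16'); print(s['time_s'],s['ee_pos'],s['force'],s['torque'],jaw(s),s['gripper_width'])
cv2.imwrite('pics/w16.png',cv2.resize(im[:,:,::-1],(800,600),interpolation=cv2.INTER_CUBIC))
x,y=slot(-32.5);plan((x,y,225),-3.6)
```

```text
37.775 [526.50811154 148.18936804 350.03757975] [ 0.07322507 -0.08168016 -1.04022339] [ 0.06205614 -0.13627383  0.00780278] -3.721403457954984 9.6389327841282
t 37.83 shift [12.51, 0.04, -0.11] turn -0.002 deg -0.1 q1->16 q6->19 (if +), jaw now -3.7 ncart rows 2.0
```

View pics/w16.png

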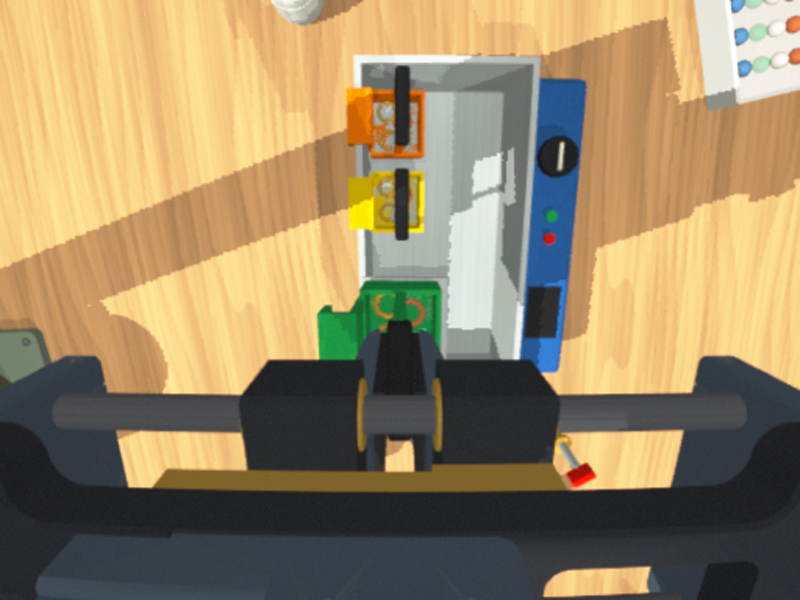

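Request:
{"method": "move_arm", "body": {"moves": [[[4, 0.04, -0.1], 0, -1], [[7, 0.04, -0.1], 0, -1], [[10, 0.04, -0.1], 0, -1], [[12, 0.04, -0.1], 0, -1], [[12.5, 0.04, -0.1], 0, -1], [[12.5, 0.04, -0.1], 0, -1]]}}

```text
time_s: 38.58
ee_pos: [527.4, 150.2, 225.4]
ee_rot: [97.3, 90.0, 3.6]
force: [-0.1, 0.3, -2.7]
gripper_width: 9.8
```

Run:
```python
from h import *
s,c,im=snap('wrist','w17'); print(s['time_s'],s['ee_pos'],s['force'],s['torque'],jaw(s),s['gripper_width'])
x,y=slot(-32.5);plan((x,y,200),-3.6)
crop(im,'pics/w17.png',130,90,240,170,3)
```

```text
38.575 [527.3810298  150.20813575 225.38935724] [-0.06402301  0.26107762 -2.69608431] [-0.00350513 -0.06964674  0.03439895] -3.6509970890020336 9.77381920154467
t 38.62 shift [2.59, -0.05, 0.1] turn -0.001 deg -0.0 q1->16 q6->19 (if +), jaw now -3.6 ncart rows 0.4
```

View pics/w17.png

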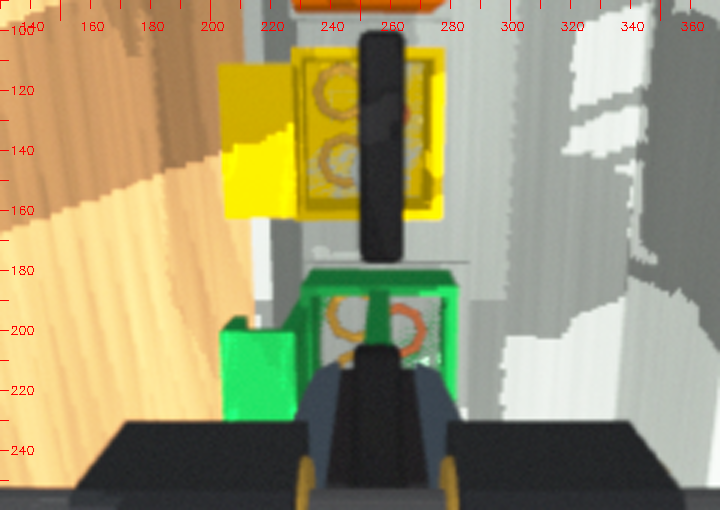

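Request:
{"method": "move_arm", "body": {"moves": [[[0.6, -0.05, 0.08], 0, -1], [[1.2, -0.05, 0.08], 0, -1], [[1.8, -0.05, 0.08], 0, -1], [[2.2, -0.05, 0.08], 0, -1], [[2.4, -0.05, 0.08], 0, -1], [[2.55, -0.05, 0.08], 0, -1], [[2.55, -0.05, 0.08], 0, -1]]}}

```text
time_s: 39.5
ee_pos: [527.6, 149.6, 201.1]
ee_rot: [90.8, 89.8, -2.8]
force: [0.3, -1.8, 7.1]
gripper_width: 9.9
```

Run:
```python
from h import *
s=status.state(); print(s['time_s'],s['ee_pos'],s['force'],s['torque'],jaw(s),s['gripper_width'])
plan((438.3,-231.5,310),-18)
s,T,t=snap('top','t18'); crop(t,'pics/t18.png',300,155,130,110,6)
```

```text
39.5 [527.60732203 149.59346181 201.13765361] [ 0.26611725 -1.76352309  7.11469143] [-0.2803362   0.11312408  0.10764462] -3.58800186045968 9.856087833661704
t 39.5 shift [-10.91, -6.49, 38.59] turn 0.252 deg 14.4 q1->-28 q6->-10 (if +), jaw now -3.6 ncart rows 6.5
```

View pics/t18.png

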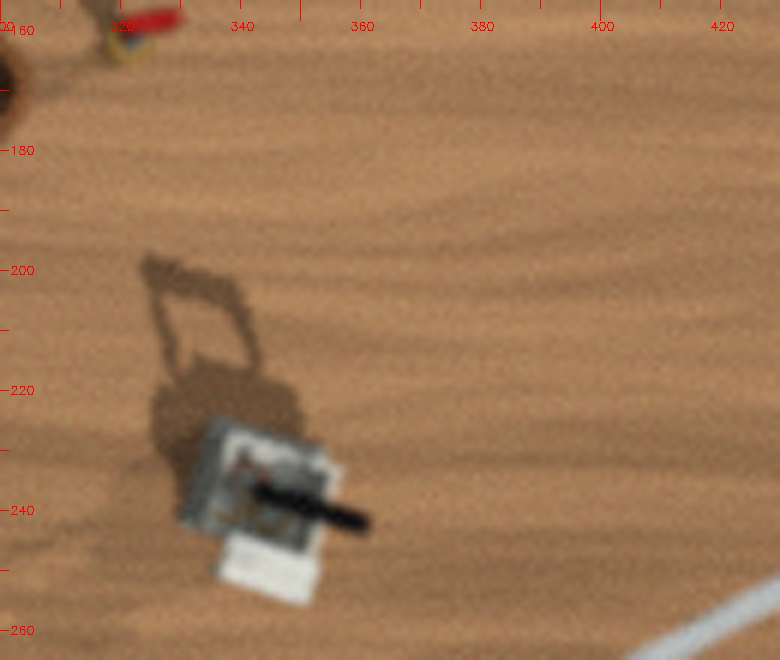

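Request:
{"method": "move_arm", "body": {"moves": [[[-0.1, 0, 0], 0, -0.1], [[-0.1, 0, 0], 0, -0.1], [[-0.1, 0, 0], 0, -0.1], [[-3, 0, 0], 0, -0.1], [[-8, 0, 0], 0, -0.1], [[-11, -0.7, 4], 0.05, -0.1], [[-11, -1.7, 10], 0.1, -0.1], [[-11, -2.7, 16], 0.15, -0.1], [[-11, -3.7, 22], 0.2, -0.1], [[-11, -4.7, 28], 0.25, -0.1], [[-11, -5.7, 34], 0.25, -0.1], [[-11, -6.5, 38.6], 0.25, -0.1], [[-11, -6.5, 38.6], 0.25, -0.1], [[-11, -6.5, 38.6], 0.25, -0.1]]}}

```text
time_s: 41.3
ee_pos: [437.3, -230.9, 309.2]
ee_rot: [-143.5, 89.9, 108.5]
force: [-0.1, 0.4, 0.3]
gripper_width: 41.2
```

Run:
```python
from h import *
s,c,im=snap('wrist','w19'); print(s['time_s'],s['ee_pos'],s['force'],jaw(s),s['gripper_width'])
cv2.imwrite('pics/w19.png',cv2.resize(im[:,:,::-1],(800,600),interpolation=cv2.INTER_CUBIC))
s,c,im=snap('scene','s19');crop(im,'pics/s19.png',90,100,260,250,3)
plan((438.3,-231.5,173),-18)
```

```text
41.3 [ 437.29320746 -230.93005273  309.20060886] [-0.08410356  0.44560633  0.25167958] -17.958019899407574 41.17302131296846
t 41.4 shift [13.64, 0.11, 0.1] turn 0.003 deg 0.2 q1->-28 q6->-10 (if +), jaw now -17.8 ncart rows 2.2
```

View pics/w19.png

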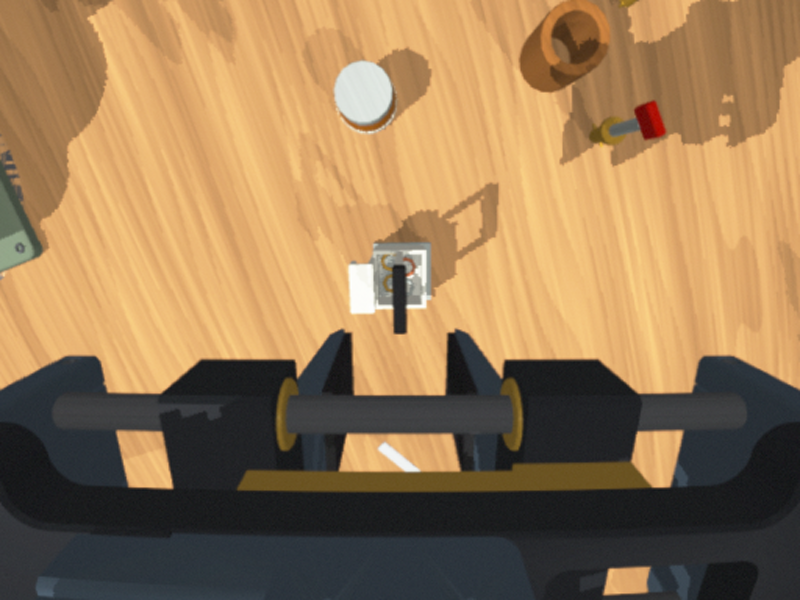

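View pics/s19.png

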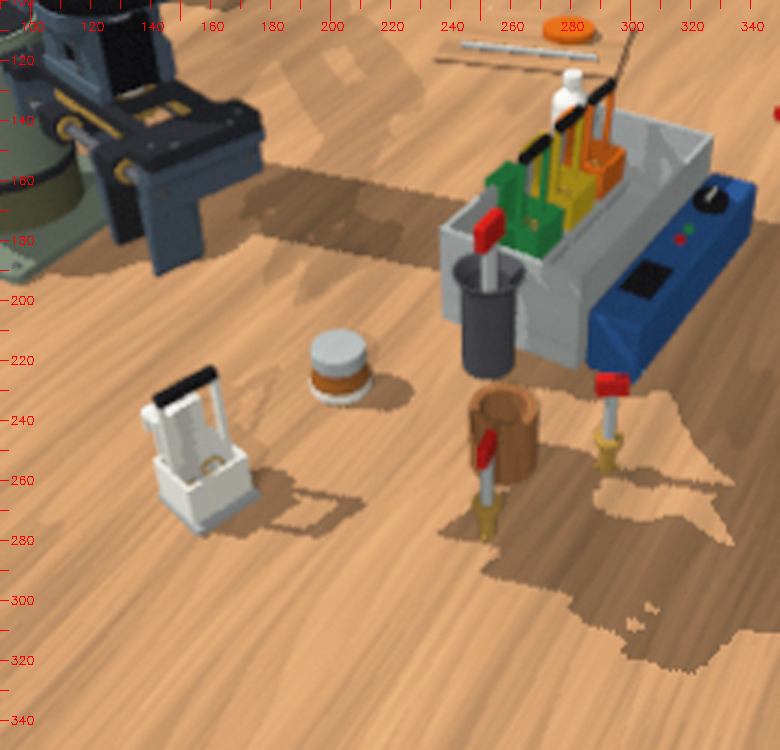

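Three baskets now hang upright. The white bar at (400,300) is centred between the fingers.

Request:
{"method": "move_arm", "body": {"moves": [[[4, 0.05, 0.1], 0, -0.1], [[8, 0.05, 0.1], 0, -0.1], [[12, 0.05, 0.1], 0, -0.1], [[13.65, 0.05, 0.1], 0, -0.1], [[13.65, 0.05, 0.1], 0, -0.1], [[13.65, 0.05, 0.1], 0, -1], [[13.65, 0.05, 0.1], 0, -1], [[13.65, 0.05, 0.1], 0, -1], [[13.65, 0.05, 0.1], 0, -1], [[13.65, 0.05, 0.1], 0, -1]]}}

```text
time_s: 42.65
ee_pos: [437.5, -232.6, 173.4]
ee_rot: [72.1, 90.0, -35.8]
force: [-1.5, 0.1, 3.5]
gripper_width: 9.5
```

Run:
```python
from h import *
s=status.state(); print(s['time_s'],s['ee_pos'],s['force'],s['torque'],jaw(s),s['gripper_width'])
x,y=slot(-97.5);plan((x,y,350),-3.6)
```

```text
42.65 [ 437.54694437 -232.59275315  173.39791562] [-1.50614915  0.11449699  3.48240686] [0.05862858 0.09607114 0.01639961] -17.943715656193685 9.490665812547677
t 42.65 shift [-17.67, -1.63, -32.8] turn -0.25 deg -14.3 q1->9 q6->13 (if +), jaw now -17.9 ncart rows 6.0
```

Request:
{"method": "move_arm", "body": {"moves": [[[-3, 0, 0], 0, -1], [[-9, 0, 0], 0, -1], [[-15, 0, 0], 0, -1], [[-17.7, 0, 0], 0, -1], [[-17.7, -0.3, -6], -0.04, -1], [[-17.7, -0.6, -12], -0.08, -1], [[-17.7, -0.9, -18], -0.13, -1], [[-17.7, -1.2, -23.5], -0.18, -1], [[-17.7, -1.4, -28.5], -0.22, -1], [[-17.7, -1.6, -31.5], -0.25, -1], [[-17.7, -1.6, -32.8], -0.25, -1], [[-17.7, -1.6, -32.8], -0.25, -1], [[-17.7, -1.6, -32.8], -0.25, -1]]}}

```text
time_s: 44.28
ee_pos: [523.0, 83.4, 349.8]
ee_rot: [-25.2, 89.9, -118.9]
force: [-0.1, -0.9, -1.0]
gripper_width: 9.6
```

Run:
```python
from h import *
s,c,im=snap('wrist','w20'); print(s['time_s'],s['ee_pos'],s['force'],s['torque'],jaw(s),s['gripper_width'])
cv2.imwrite('pics/w20.png',cv2.resize(im[:,:,::-1],(800,600),interpolation=cv2.INTER_CUBIC))
x,y=slot(-97.5);plan((x,y,225),-3.6)
```

```text
44.275 [523.04312033  83.38003319 349.81617928] [-0.14564761 -0.87646008 -0.95177436] [ 0.00528454 -0.07640728  0.00764607] -3.6933849918900696 9.604656837304463
t 44.33 shift [12.49, -0.01, -0.12] turn -0.002 deg -0.1 q1->9 q6->13 (if +), jaw now -3.7 ncart rows 2.0
```

View pics/w20.png

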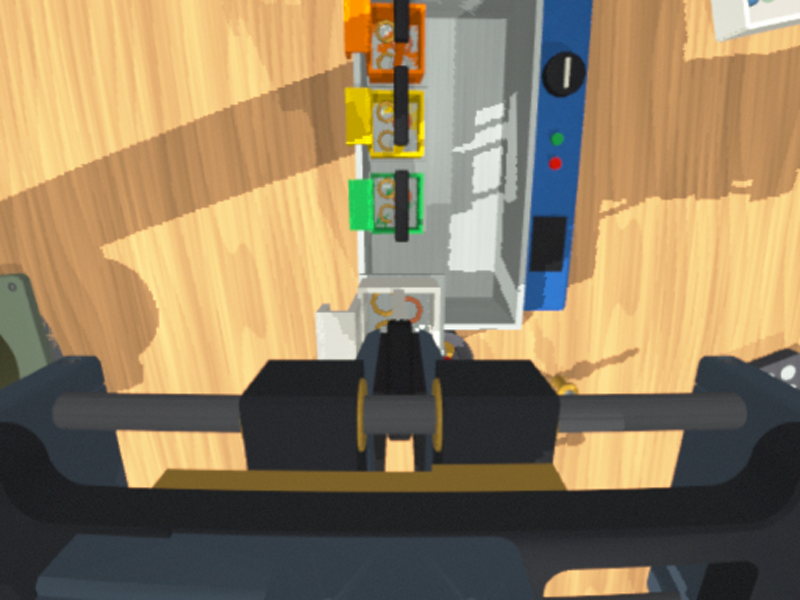

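Request:
{"method": "move_arm", "body": {"moves": [[[4, 0, -0.1], 0, -1], [[7, 0, -0.1], 0, -1], [[10, 0, -0.1], 0, -1], [[12, 0, -0.1], 0, -1], [[12.5, 0, -0.1], 0, -1], [[12.5, 0, -0.1], 0, -1]]}}

```text
time_s: 45.08
ee_pos: [523.5, 85.0, 225.4]
ee_rot: [79.1, 90.0, -14.6]
force: [-0.6, -0.3, -0.6]
gripper_width: 9.8
```

Run:
```python
from h import *
s,c,im=snap('wrist','w21'); print(s['time_s'],s['ee_pos'],s['force'],s['torque'],jaw(s),s['gripper_width'])
x,y=slot(-97.5);plan((x,y,200),-3.6)
crop(im,'pics/w21.png',130,90,240,170,3)
```

```text
45.075 [523.54929413  84.97379317 225.36672318] [-0.64267181 -0.31882058 -0.5725505 ] [ 0.0213263  -0.08219541 -0.02345331] -3.6627518134033323 9.811441102146999
t 45.12 shift [2.58, -0.09, 0.07] turn -0.001 deg -0.1 q1->9 q6->13 (if +), jaw now -3.7 ncart rows 0.4
```

View pics/w21.png

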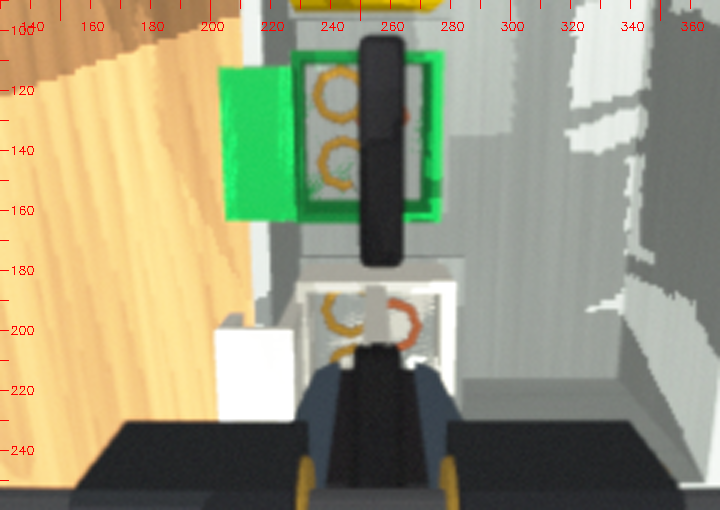

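Request:
{"method": "move_arm", "body": {"moves": [[[0.6, -0.03, 0.06], 0, -1], [[1.2, -0.03, 0.06], 0, -1], [[1.8, -0.03, 0.06], 0, -1], [[2.2, -0.03, 0.06], 0, -1], [[2.4, -0.03, 0.06], 0, -1], [[2.55, -0.03, 0.06], 0, -1], [[2.55, -0.03, 0.06], 0, -1]]}}

```text
time_s: 46.0
ee_pos: [523.7, 84.9, 200.8]
ee_rot: [90.0, 89.9, -3.6]
force: [-0.5, -1.5, 5.9]
gripper_width: 9.8
```

Run:
```python
from h import *
s=status.state(); print(s['time_s'],s['ee_pos'],s['force'],s['torque'],jaw(s),s['gripper_width'])
```

```text
46.0 [523.72721946  84.86410232 200.84775617] [-0.54489539 -1.4808376   5.86349457] [-0.12926567  0.25047517  0.03893885] -3.5988097590995753 9.792474517053426
```

Seated at 200.8, as expected. Next I'll release, retreat and check everything, the plug included.

Request:
{"method": "move_arm", "body": {"moves": [[[-0.1, 0, 0], 0, -0.1], [[-0.1, 0, 0], 0, -0.1], [[-0.1, 0, 0], 0, -0.1], [[-3, 0, 0], 0, -0.1], [[-8, 0, 0], 0, -0.1], [[-14, 0, 0], 0, -0.1], [[-16, -1, 6], 0, -0.1], [[-16, -2, 9], 0, -0.1], [[-16, -2, 9], 0, -0.1], [[-16, -2, 9], 0, -0.1]]}}

```text
time_s: 47.25
ee_pos: [497.5, -3.2, 359.2]
ee_rot: [-150.4, 90.0, 115.9]
force: [0.5, 0.3, -0.2]
gripper_width: 41.0
```

Run:
```python
from h import *
s,c,im=snap('wrist','w22'); print(s['time_s'],s['ee_pos'],s['force'],jaw(s),s['gripper_width'])
cv2.imwrite('pics/w22.png',cv2.resize(im[:,:,::-1],(800,600),interpolation=cv2.INTER_CUBIC))
s,c,im=snap('scene','s22');crop(im,'pics/s22.png',220,100,130,130,6)
```

```text
47.25 [497.47646098  -3.21535509 359.15567195] [ 0.51787495  0.30661959 -0.15159728] -3.6186567442513553 40.96979178627642
```

View pics/w22.png

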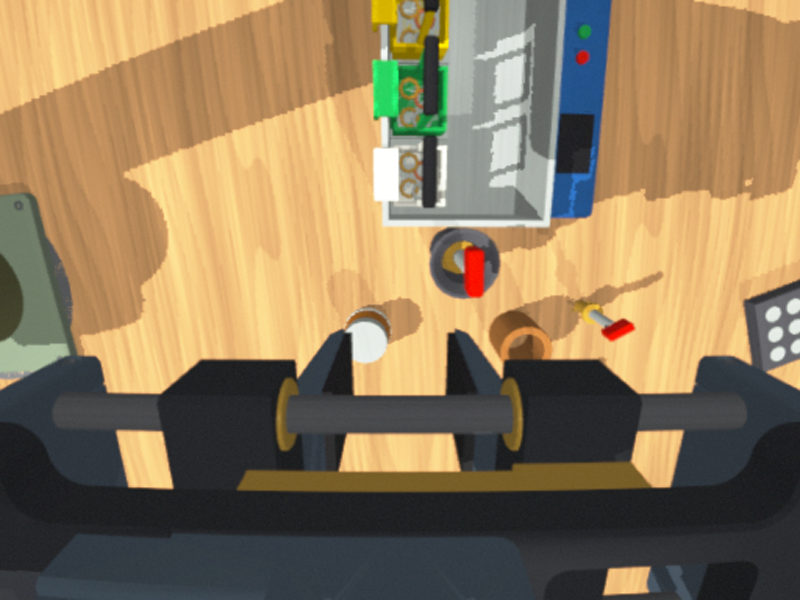

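View pics/s22.png

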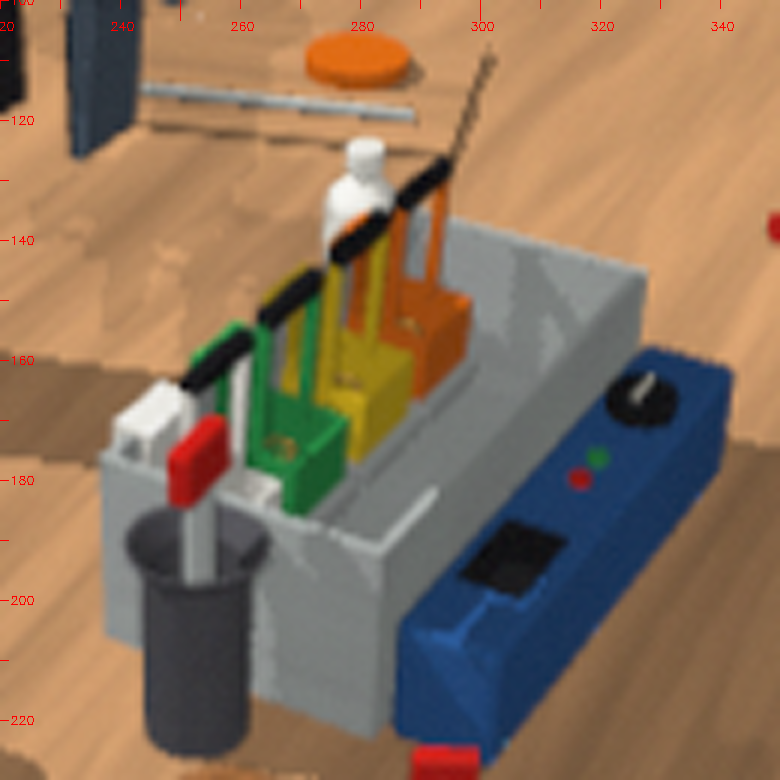

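Run:
```python
from h import *
W,_=load('wrist','w22');S,_=load('scene','s22')
print(tri([W,S],[(475/1.5625,272/1.5625),(220+199/6,100+450/6)]))
for z in (138,140,143): print(z,S.proj((555.4,8.7,z)),W.proj((555.4,8.7,z+13)))
print('jar',W.atz([(367/1.5625,340/1.5625)],45))
for n,y,x in (('white',-97.5,(430,171)),('green',-32.5,(430,77))): print(n,W.atz([(x[0]/1.5625,x[1]/1.5625)],145),slot(y))
```

```text
(array([556.1612232 ,   9.42842912, 144.53312574]), [np.float64(0.17631008474839965), np.float64(0.17631008474852478)])
138 [[252.82580814 177.29552747]] [[304.19986186 175.8771208 ]]
140 [[252.82439308 176.61357567]] [[304.50690167 176.21642199]]
143 [[252.82226508 175.58750534]] [[304.97478957 176.73351861]]
jar [[460.42678162 -75.26550101  45.        ]]
white [[525.76519383  84.11961267 145.        ]] [522.95093539  84.5156432 ]
green [[528.62946807 145.43601827 145.        ]] [527.03231916 149.38738055]
```

Run:
```python
from workcell import env,status
print(status.state()['time_s'],env.job_done())
```

```text
the job is handed in; nothing more can be done
47.35 None
```

I screwed the drain plug home in the well, hung all four baskets on the tank's -x wall, and handed the job in at 47.4 s.

- **Plug:** I took the largest of the three red-knobbed plugs, the only one in a wooden holder ring. It first rested about 75 mm below the mouth, and I turned it about 307° clockwise with one regrasp. It stopped sinking over roughly the last 25°, with the knob about 39.5 mm above the mouth (40 is home). The wedging torque never clearly built up, so I judged it home by height and by the sinking having stopped.
- **Baskets:** Orange was knocked a few centimetres early on, and I measured it again before reaching for it. Each basket met the rim with the gripper at 200.7 to 201.1 mm, where about 201 was expected. The last scene picture shows all four upright, hooked over the rim and clear of the floor.
- **Bystanders:** I didn't touch the bottle or the jar. My last rough fix on the jar was about 6 mm from my first. The two came from different cameras, so I put that down to measurement error.
- **Checks that disagreed:** The top camera placed the tank and well about 3 mm nearer the robot than the wrist camera did. I used the wrist values, and every contact agreed with them. A final two-camera fix on the plug's knob came out ambiguous in height (144.5 mm), because the two picture points weren't the same spot on the knob. Projecting the expected position into the scene view agreed with home.

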